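# Pack hub flanges heads and tails in the case and lower its heavy lid

### The job

Take the tape measure out of the steel case and set it down on the bench beside it, then pack all the loose hub flanges on the bench (three or four of them) into the case: standing flat on its floor in one single row between the two wooden strips, alternately hub up and hub down (each keeps the way up it has now), so that the discs can overlap and all find room. Then bring the heavy lid over by its bar and lower it fully shut, holding it back all the way so that it does not slam, and let go; leave the other things on the bench where they are.

Things in the scene. Friction and masses are not known exactly. Their poses are not given: they have to be found in the camera images.
- case: open grey steel case, fixed, outside 248 (x) by 142 (y) mm, inside 236 x 130; floor 6 thick, walls 6, rim 57 high. Origin: centre of the underside, z up. Two wooden strips, 8 wide and 6 high, run along x on the floor with inner faces at y = -38 and +38 mm: the row stands between them, along x.
- row (a point): centre of the case floor (6 mm over the underside), middle of the row, axes as the case. In the row each hub-down disc lies above its hub-up neighbours' discs, beside their hubs: neighbours stand 50 mm apart at the closest, 54 mm comfortably. A hub-up flange cannot be lowered past a neighbouring hub-down disc, so the hub-up ones go in first.
- lid (a joint): lid angle in rad: 0 shut, 1.57 upright, stop at 1.85 (leaning back, resting there at the start). Steel plate 248 x 142 x 6 mm, 0.9 kg, hinged along the rim of the case's +y side, swinging toward -y as it shuts. Below 1.57 it falls shut unless held back; let go half open it slams (falling faster than 2 rad/s counts as slamming).
- lid_bar (a point): middle of the lid's handle, a round bar of diameter 14 mm, 110 mm long, along the case's x, on two stays. From the hinge line: 166 mm along the lid and 32 mm outward. Lid shut: at y = -95, z = 89 mm in the case's frame. About 25 mm are free round it between the stays; pinch it from above across its thickness; it turns between the fingers as the lid swings.
- lid_hinge (a point): middle of the hinge line (fixed to the case, parallel to its x axis): y = +71, z = 57 mm in the case's frame.
- up_1: solid aluminium hub flange (hat-shaped): disc 64 mm diameter, 10 thick, with a coaxial hub 36 mm diameter, 36 long; 46 tall, 0.22 kg. Stands hub UP. Origin: centre of the underside (of the disc), z up along the axis. Grip the hub from above, 10 to 46 mm over the origin. May be absent (None).
- up_2: solid aluminium hub flange (hat-shaped): disc 64 mm diameter, 10 thick, with a coaxial hub 36 mm diameter, 36 long; 46 tall, 0.22 kg. Stands hub UP. Origin: centre of the underside (of the disc), z up along the axis. Grip the hub from above, 10 to 46 mm over the origin. May be absent (None).
- down_1: solid aluminium hub flange (hat-shaped): disc 64 mm diameter, 10 thick, with a coaxial hub 36 mm diameter, 36 long; 46 tall, 0.22 kg. Stands hub DOWN on the hub's end, disc on top. Origin: centre of the underside (the hub's end), z up along the axis. Grip the disc across its diameter from above, 36 to 46 mm over the origin. May be absent (None).
- down_2: solid aluminium hub flange (hat-shaped): disc 64 mm diameter, 10 thick, with a coaxial hub 36 mm diameter, 36 long; 46 tall, 0.22 kg. Stands hub DOWN on the hub's end, disc on top. Origin: centre of the underside (the hub's end), z up along the axis. Grip the disc across its diameter from above, 36 to 46 mm over the origin. May be absent (None).
- tape: pocket tape measure, 38 x 82 x 59 mm (x, y, z), 0.21 kg, standing on the case floor at the start, taller than the rim. Origin: middle of the underside, z up; housing from x = -17 to 19, y = -27 to 41 mm: grip it across its 36 mm thickness (x). The bench strip from x = 0.38 to 0.47 m (world) is free for it between the case and the flanges, round y = -0.14 m.
- elbow: white plastic pipe elbow, 59 x 59 x 42 mm, lying on the bench, a bystander; origin at the middle of its underside. Leave it alone.
- elbow_b: black plastic pipe elbow, 61 x 61 x 46 mm, lying on the bench, a bystander; origin at the middle of its underside. Leave it alone.
There are look-alikes about, which are no part of the job. Leave any orange look-alike of the tape alone.

How it is judged:
By the outcome, as a careful person would: the job done as asked, in the order asked, and still so for the second after the job is handed in, with the robot touching nothing.
Of up_1, up_2, down_1, down_2 only 3 to 4 are there at a start; the rules pass over those that are not, and their reading is None.
At some moment in a run one of up_1, up_2 may be knocked a few centimetres aside while the robot is not near it.
It also fails if it takes over 208 s, if anything falls off the work surface, if the arm or the gripper's body presses on something with over 40 N, if the wrist force passes 120 N, or if a joint passes its speed limit or range.

### The arm

A 7-joint arm with a two-finger parallel gripper is mounted at the origin on a cart in front of the work surface, level with it; the furniture and walls round the work are solid. World frame = base frame: x ahead of the robot, y to its left, z up, the work surface at z = 0. Lengths are in m, angles in rad, forces in N, time in s.
With the tool pointing down it reaches from about 0.4 to 0.85 m from the base axis. Payload 4.5 kg.
Tool frame: the origin (TCP) lies midway between the tips of the shut fingers; the grasp point (between the pads) lies 19 mm behind it; y points along the fingers, z is the direction in which the jaws open and shut, and the axes are right-handed (so a half turn about y gives the same grasp; the last joint's range is limited). The gripper opens to 88 mm and grips with 3 to 60 N. Pads are 18 mm wide; open, the fingers measure 123 mm over their backs; the gripper's body (75 mm by 187 mm) begins 45 mm behind the grasp point.
Start: joints at [1.238, 0.689, -0.195, 1.565, 0.157, 0.902, -0.215], TCP at [0.224, -0.583, 0.239] pointing down, gripper open.
Joint ranges: [-3.01, 3.01], [-0.46, 2.08], [-1.47, 1.51], [0.13, 2.56], [-1, 4.14], [0.04, 2.09], [-2.66, 2.66]. Speed limits (rad/s): [2.57, 2.57, 3.14, 3.14, 3.14, 3.14, 3.14].

### API

Orientations are given as a unit quaternion [x, y, z, w].
In Python, from plant import r, snapshot, get_calibration, job, boxes_of gives the robot as it stands. The module is installed in compiled form; this text tells all that it offers.
- The arm moves only by the shell command python3 -m handwheel 'ROWS' [OPENING] [FORCE]. ROWS is JSON, a list that holds one entry, the list of rows, each a list of 6 numbers: the shift along the tool's x, y, z as a fraction of full scale, then the turn, a rotation vector about the tool's x, y, z as a fraction of full scale. In form: [[[x, y, z, wx, wy, wz], ...]]. A call has 1 to 12 rows; each row is the pose to reach, as a shift and turn from the pose commanded when the call began, along the tool's axes at that moment, turning the shorter way round; what a row does not reach only later rows make up. Full scale, the value 1, is 100 cm for a shift and 180 degrees for a turn. A row lasts 1/12 s, in which the tool goes at most 41.7 mm and 7.16 degrees, less where a joint would pass 70% of its speed; a pose out of reach is approached as far as the arm can. A call with a number of a shift or a turn outside -1 to 1 is refused whole. A call with a gripper value outside its range is refused whole. OPENING is the opening, from -1 (shut) to 1 (fully open), set as the call begins (- or left out, the last holds). The fingers move at their own pace and stop on an object; FORCE is the grip in N (left out, the last holds). Time passes only in rows, so rows that repeat a pose let the fingers close. It gives the time, the measured TCP pose, the force and the opening at its end, in the units of the state.
- r.get_state(): the state, without advancing time (a new reading comes with each control period).
- snapshot(name): name is "scene" or "top" or "wrist"; returns the picture (480x640x3 uint8, red, green, blue); there is no depth.
- get_calibration(name): a dict with "fx", "fy", "cx", "cy" (pixels), "T" (4x4, takes a point from camera to world coordinates). Camera axes: x right, y down, z forward; pixel columns grow to the right and rows downward; lengths in m; the calibration is good to about 2 mm. The wrist camera is an equidistant fisheye: a pixel r from the principal point sees the ray r / f radians off the axis. A picture is of the moment at which its call begins: read the wrist's pose just before it. get_calibration takes no time and is no camera call; for the wrist camera it gives the pose at the moment of the call.
- job.finish_job(): hands the job in, once; it reports no verdict.
Trained networks look in the newest picture that a camera, given by its name, has taken for a name from the list of things; names that differ only in an ending like _2 or _b are one class to them, and where a whole thing is asked for, a point or a joint stands for the part that bears it (a point fixed in the world has none). Each returns a list of dicts, best first, with "confidence" (0 to 1); they miss things now and then, are a little off and sometimes report something else, mostly with a low value. They report only what shows in the picture. A call takes as long as a camera call. They do not tell look-alikes from the thing itself.
- boxes_of(thing, camera): "bbox" ([left, top, right, bottom] in pixels, round what is visible of it).
The state is a dict: "clock": time; "q": joint angles; "qd": joint speeds; "joint_torque": joint torques, N m; "tool_pos": TCP position; "eef_rot": TCP orientation; "contact_force": force on the tool from outside, world axes, zero at the start; "moment": the same for the moment, N m; "opening": opening from 0.0 (shut) to 1.0 (fully open).
Only numpy, scipy, OpenCV 4.12 (cv2) and the standard library are available. Lean on these libraries where they do the work, as an engineer would, in place of code of your own. Each camera call takes 0.05 s, during which the arm holds its last target. There are 200 camera calls.

## Working session

There is one attempt and no reset: what is moved stays moved. The work goes in short steps, Python scripts to look and compute and a shell command to move; the robot and the scene stay as the last step left them, time stands still between calls to the robot, and variables do not carry over. Pictures are saved under pics/ and viewed, about 12 in all and at most 16, crops included, and the job is handed in when it is done.

```bash
mkdir -p pics; ls; python3 - <<'E'
from plant import r,snapshot,get_calibration,boxes_of
import cv2,numpy as np
s=r.get_state();print({k:np.round(v,3).tolist() for k,v in s.items()})
for c in("scene","top"):
    im=snapshot(c);cv2.imwrite(f"pics/{c}0.png",im[:,:,::-1]);k=get_calibration(c);print(c,[round(k[a],1) for a in("fx","fy","cx","cy")],np.round(k["T"],4).tolist())
    for n in("case","lid","up_1","down_1","tape","elbow","lid_bar"):
        print(n,[(np.round(b["bbox"]).tolist(),round(b["confidence"],2)) for b in boxes_of(n,c)])
E
```

```text
pics
{'clock': 0.0, 'q': [1.238, 0.69, -0.195, 1.566, 0.157, 0.902, -0.215], 'qd': [0.0, 0.001, 0.001, 0.0, -0.001, -0.0, 0.0], 'joint_torque': [0.0, -52.756, -1.267, -15.343, -0.053, 0.007, 0.0], 'tool_pos': [0.224, -0.583, 0.238], 'eef_rot': [-0.129, 0.696, -0.695, 0.129], 'contact_force': [0.773, 0.238, -0.493], 'moment': [-0.004, -0.018, 0.043], 'opening': 1.002}
scene [516.7, 516.7, 325.0, 235.5] [[-0.2127, 0.7896, -0.5756, 1.3486], [0.9771, 0.1787, -0.1159, 0.0723], [0.0113, -0.587, -0.8095, 1.2368], [0.0, 0.0, 0.0, 1.0]]
case [([308.0, 217.0, 415.0, 326.0], 0.79)]
lid [([363.0, 212.0, 413.0, 312.0], 0.71)]
up_1 [([276.0, 203.0, 295.0, 223.0], 0.87), ([230.0, 196.0, 249.0, 217.0], 0.75)]
down_1 [([479.0, 236.0, 501.0, 259.0], 0.89), ([430.0, 232.0, 450.0, 254.0], 0.6)]
tape [([325.0, 258.0, 360.0, 287.0], 0.96), ([389.0, 221.0, 412.0, 239.0], 0.46), ([310.0, 217.0, 414.0, 328.0], 0.22)]
elbow [([337.0, 210.0, 363.0, 228.0], 0.86), ([187.0, 193.0, 213.0, 205.0], 0.77), ([279.0, 208.0, 295.0, 224.0], 0.56)]
lid_bar [([362.0, 218.0, 414.0, 315.0], 0.61), ([304.0, 218.0, 412.0, 327.0], 0.38)]
top [570.9, 570.9, 319.8, 248.6] [[-0.02, -0.9973, 0.0709, 0.4059], [-0.9998, 0.0196, -0.0059, -0.0708], [0.0045, -0.071, -0.9975, 1.5862], [0.0, 0.0, 0.0, 1.0]]
case [([230.0, 157.0, 326.0, 261.0], 0.64)]
lid [([229.0, 153.0, 271.0, 260.0], 0.94)]
up_1 [([417.0, 268.0, 438.0, 285.0], 0.95), ([362.0, 269.0, 389.0, 289.0], 0.67), ([228.0, 152.0, 272.0, 262.0], 0.45)]
down_1 [([195.0, 267.0, 223.0, 292.0], 0.91), ([144.0, 272.0, 167.0, 292.0], 0.61), ([229.0, 154.0, 271.0, 260.0], 0.25)]
tape [([284.0, 207.0, 315.0, 228.0], 0.7), ([238.0, 274.0, 274.0, 289.0], 0.56)]
elbow [([459.0, 268.0, 486.0, 285.0], 0.87), ([288.0, 282.0, 316.0, 294.0], 0.71)]
lid_bar [([233.0, 153.0, 271.0, 258.0], 0.98)]
```

```bash
python3 - <<'E'
import cv2
a=cv2.imread("pics/top0.png")[130:310,120:500];cv2.imwrite("pics/v1.png",cv2.resize(a,(800,379),interpolation=cv2.INTER_CUBIC))
a=cv2.imread("pics/scene0.png")[170:345,170:520];cv2.imwrite("pics/v2.png",cv2.resize(a,(800,400),interpolation=cv2.INTER_CUBIC))
E
```

```text
(no output)
```

View pics/v1.png

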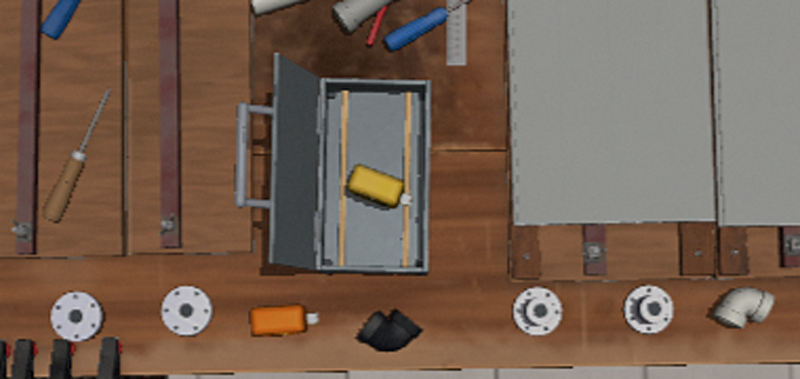

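View pics/v2.png

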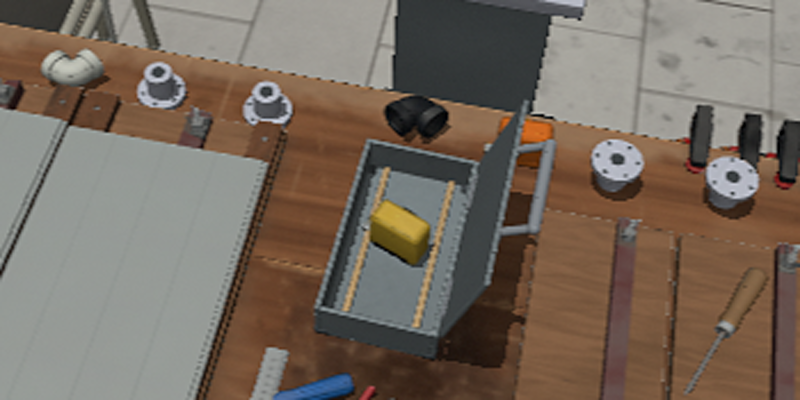

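```bash
cat > h.py <<'E'
import numpy as np,cv2,sys
from scipy.spatial.transform import Rotation as R
from plant import r,snapshot,get_calibration,boxes_of
def ray(c,px,K=None):
    k=K or get_calibration(c);px=np.atleast_2d(np.array(px,float))
    d=np.c_[(px[:,0]-k["cx"])/k["fx"],(px[:,1]-k["cy"])/k["fy"]]
    if c=="wrist":
        th=np.linalg.norm(d,axis=1,keepdims=True)+1e-12;d=np.c_[d/th*np.sin(th),np.cos(th)]
    else: d=np.c_[d,np.ones(len(d))]
    T=np.array(k["T"]);return T[:3,3],d@T[:3,:3].T
def at(c,px,z,K=None):
    o,d=ray(c,px,K);return o+d*((z-o[2])/d[:,2])[:,None]
def proj(c,P,K=None):
    k=K or get_calibration(c);T=np.array(k["T"]);p=(np.atleast_2d(P)-T[:3,3])@T[:3,:3]
    if c=="wrist":
        n=np.linalg.norm(p[:,:2],axis=1);t=np.arctan2(n,p[:,2]);u=p[:,:2]/(n[:,None]+1e-12)*t[:,None]
    else: u=p[:,:2]/p[:,2:]
    return u*[k["fx"],k["fy"]]+[k["cx"],k["cy"]]
def down(yaw):
    """tool pointing down, jaw axis z at world angle yaw"""
    z=np.array([np.cos(yaw),np.sin(yaw),0]);y=np.array([0,0,-1.]);return np.c_[np.cross(y,z),y,z]
def go(wps,s=None):
    """wps: [x,y,z(TCP),yaw deg or None]; prints row numbers relative to the pose now"""
    s=s or r.get_state();p0=s["tool_pos"];R0=R.from_quat(s["eef_rot"]).as_matrix();prev=np.array(p0)
    y0=np.degrees(np.arctan2(R0[1,2],R0[0,2]))
    for w in wps:
        Rt=R0
        if w[3] is not None:
            yw=w[3]+180*round((y0-w[3])/180);Rt=down(np.radians(yw))
        v=R0.T@(np.array(w[:3])-p0);t=R.from_matrix(R0.T@Rt).as_rotvec()/np.pi
        print("[%s]"%",".join("%.4f"%a for a in [*v,*t]),"rows>=",int(np.ceil(np.linalg.norm(np.array(w[:3])-prev)/.0417)),"turn",round(np.linalg.norm(t)*180/7.16,1));prev=np.array(w[:3])
def st():
    s=r.get_state();Rm=R.from_quat(s["eef_rot"]).as_matrix()
    print(round(s["clock"],2),np.round(s["tool_pos"],4),"y",np.round(Rm[:,1],3),"yaw",round(np.degrees(np.arctan2(Rm[1,2],Rm[0,2])),1),"F",np.round(s["contact_force"],1),"open",round(s["opening"],3),"q",np.round(s["q"],2))
E
python3 - <<'E'
from h import *
g=lambda l:[(120+a/2.105,130+b/2.105) for a,b in l]
print("rim top",at("top",g([(430,82),(427,272),(322,78),(321,271)]),.057))
print("up discs",at("top",g([(537,311),(649,309)]),.010))
print("down discs",at("top",g([(187,310),(77,316)]),.046))
print("tape top",at("top",g([(351,168),(401,165+39),(376,186)]),.065)," orange",at("top",g([(280,320)]),.055),"elbow",at("top",g([(390,328),(745,306)]),.02))
s2=lambda l:[(170+a/2.2857,170+b/2.2857) for a,b in l]
print("scene up",at("scene",s2([(267,107),(161,91)]),.010),"down",at("scene",s2([(617,160),(732,177)]),.046))
print("scene rim",at("scene",s2([(368,142),(317,316),(478,163),(440,335)]),.057))
st();k=get_calibration("wrist");print(k)
E
```

```text
rim top [[ 0.73088469 -0.09623277  0.057     ]
 [ 0.48587506 -0.08736918  0.057     ]
 [ 0.73875425  0.04279077  0.057     ]
 [ 0.48982053  0.04759611  0.057     ]]
up discs [[ 0.43430912 -0.231001    0.01      ]
 [ 0.43400035 -0.37799781  0.01      ]]
down discs [[0.44386233 0.22048108 0.046     ]
 [0.43899866 0.36099265 0.046     ]]
tape top [[ 0.62010079  0.00689167  0.065     ]
 [ 0.57272512 -0.05597007  0.065     ]
 [ 0.59638983 -0.02456989  0.065     ]]  orange [[0.42858412 0.10073444 0.055     ]] elbow [[ 0.41586307 -0.03817333  0.02      ]
 [ 0.43523267 -0.50143732  0.02      ]]
scene up [[ 0.4337832  -0.23015786  0.01      ]
 [ 0.43883349 -0.37417509  0.01      ]] down [[0.44529774 0.2233556  0.046     ]
 [0.43981732 0.36399062 0.046     ]]
scene rim [[ 0.49440545 -0.08250794  0.057     ]
 [ 0.74356155 -0.08839438  0.057     ]
 [ 0.4958876   0.05561979  0.057     ]
 [ 0.73673837  0.05011925  0.057     ]]
0.8 [ 0.2242 -0.5834  0.2388] y [ 0. -0. -1.] yaw -69.0 F [-0.5 -0.5  0.7] open 0.998 q [ 1.24  0.69 -0.19  1.57  0.16  0.9  -0.22]
{'fx': 371.64829954431775, 'fy': 371.64829954431775, 'cx': 314.71371651142726, 'cy': 234.30669860096202, 'T': array([[ 3.58121785e-01, -8.91898403e-01, -2.76163042e-01,
         2.95823205e-01],
       [-9.33674872e-01, -3.42143979e-01, -1.05776803e-01,
        -5.57111020e-01],
       [-1.45360541e-04,  2.95727470e-01, -9.55272339e-01,
         3.84019041e-01],
       [ 0.00000000e+00,  0.00000000e+00,  0.00000000e+00,
         1.00000000e+00]])}
```

```bash
python3 -c "
from h import *
go([[.23,-.57,.32,-69],[.55,-.07,.32,-15]])"
```

```text
[-0.0103,-0.0812,-0.0104,-0.0000,0.0001,0.0000] rows>= 2 turn 0.0
[-0.4883,-0.0813,-0.3624,-0.0000,-0.2999,0.0000] rows>= 15 turn 7.5
```

```bash
python3 -m handwheel '[[[-0.0103,-0.0812,-0.0104,0,0,0],[-0.0103,-0.0812,-0.0104,0,0,0],[-0.488,-0.081,-0.362,0,-0.3,0],[-0.488,-0.081,-0.362,0,-0.3,0],[-0.488,-0.081,-0.362,0,-0.3,0],[-0.488,-0.081,-0.362,0,-0.3,0],[-0.488,-0.081,-0.362,0,-0.3,0],[-0.488,-0.081,-0.362,0,-0.3,0],[-0.488,-0.081,-0.362,0,-0.3,0],[-0.488,-0.081,-0.362,0,-0.3,0]]]' 1
python3 -c "
from h import *
st();go([[.55,-.07,.32,-15]])"
```

```text
clock: 1.63
tool_pos: [0.4104, -0.2877, 0.3201]
eef_rot: [0.432, -0.56, 0.56, -0.432]
contact_force: [-0.1, -1.1, -0.4]
opening: 1.0
1.63 [ 0.4104 -0.2877  0.3201] y [ 0.    -0.001 -1.   ] yaw -14.7 F [-0.1 -1.1 -0.4] open 1.0 q [ 0.85  0.45 -0.5   1.81  0.26  0.95 -0.02]
[-0.2459,0.0000,0.0799,-0.0002,0.0018,0.0001] rows>= 7 turn 0.0
```

```bash
python3 -m handwheel '[[[-0.25,0,0.082,0,0,0],[-0.25,0,0.082,0,0,0],[-0.25,0,0.082,0,0,0],[-0.25,0,0.082,0,0,0],[-0.25,0,0.082,0,0,0],[-0.25,0,0.082,0,0,0],[-0.25,0,0.082,0,0,0],[-0.25,0,0.082,0,0,0],[-0.25,0,0.082,0,0,0],[-0.25,0,0.082,0,0,0]]]' 1
python3 -c "
from h import *
st();im=snapshot('wrist');cv2.imwrite('pics/w1.png',im[:,:,::-1])
for n in ('tape','case','up_1','down_1','lid_bar'):print(n,[(np.round(b['bbox']).tolist(),round(b['confidence'],2)) for b in boxes_of(n,'wrist')])"
```

```text
clock: 2.47
tool_pos: [0.5528, -0.0712, 0.3196]
eef_rot: [0.431, -0.561, 0.562, -0.429]
contact_force: [-0.1, -0.7, -1.0]
opening: 1.001
2.47 [ 0.5528 -0.0712  0.3196] y [-0.001 -0.002 -1.   ] yaw -15.1 F [-0.1 -0.7 -1. ] open 1.001 q [ 0.34  0.54 -0.49  1.65  0.29  1.03 -0.51]
tape [([321.0, 105.0, 364.0, 178.0], 0.8), ([148.0, 48.0, 203.0, 122.0], 0.78)]
case [([182.0, 0.0, 483.0, 221.0], 0.97)]
up_1 [([242.0, 290.0, 286.0, 342.0], 0.87), ([274.0, 386.0, 312.0, 413.0], 0.57), ([180.0, 0.0, 479.0, 99.0], 0.54)]
down_1 [([142.0, 2.0, 186.0, 15.0], 0.68)]
lid_bar [([179.0, 0.0, 484.0, 100.0], 0.84)]
```

View pics/w1.png

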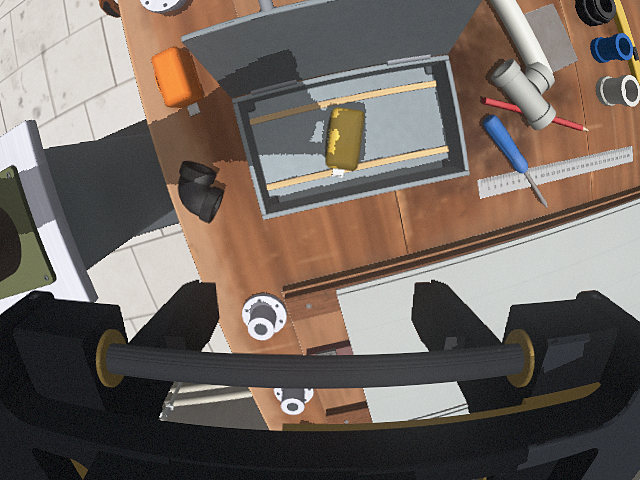

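```bash
python3 -c "
import cv2
a=cv2.imread('pics/w1.png')[40:230,225:480];cv2.imwrite('pics/v3.png',cv2.resize(a,None,fx=3,fy=3,interpolation=cv2.INTER_CUBIC))"
```

```text
(no output)
```

View pics/v3.png

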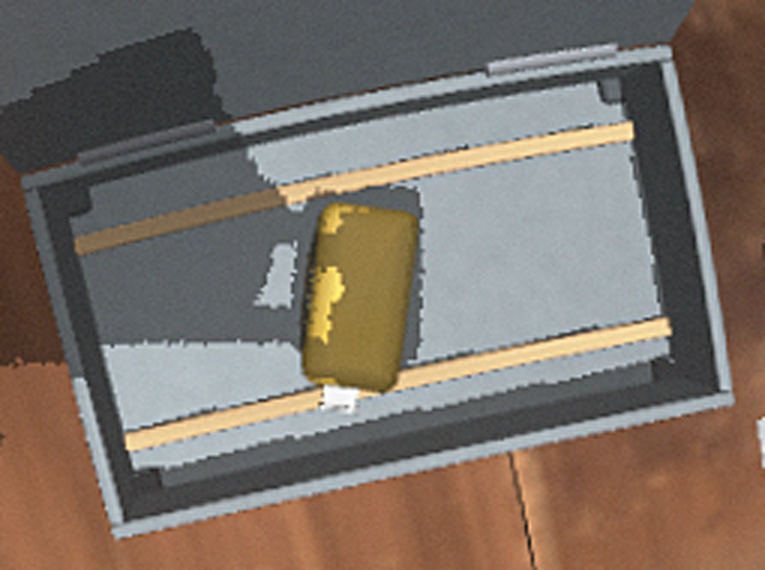

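```bash
cat >> h.py <<'E'
def casefit(obs):
    """obs: list of (camera,K,pts case frame,px)"""
    from scipy.optimize import least_squares
    def f(v):
        c,s=np.cos(v[2]),np.sin(v[2]);M=np.array([[c,-s,0],[s,c,0],[0,0,1]])
        return np.concatenate([(proj(n,np.array(P)@M.T+[v[0],v[1],0],K)-p).ravel() for n,K,P,p in obs])
    q=least_squares(f,[.613,-.02,0]);print(np.round(q.x,4),"deg",np.degrees(q.x[2]),"res",np.round(q.fun,1));return q.x
E
python3 - <<'E'
from h import *
w=lambda l:[(225+a/3-.33,40+b/3-.33) for a,b in l]
g=lambda l:[(120+a/2.105,130+b/2.105) for a,b in l]
s2=lambda l:[(170+a/2.2857,170+b/2.2857) for a,b in l]
c=.001*np.array([[-124,-71,57],[124,-71,57],[124,71,57],[-124,71,57]])
stp=.001*np.array([[-118,-38,12],[118,-38,12],[-118,38,12],[118,38,12]])
o=("wrist",get_calibration("wrist"),np.r_[c,stp],np.array(w([(115,537),(732,403),(671,46),(24,183),(127,436),(668,320),(78,252),(632,138)])))
casefit([o])
t=("top",get_calibration("top"),c[[1,0,2,3]],np.array(g([(430,82),(427,272),(322,78),(321,271)])))
casefit([t])
casefit([("scene",get_calibration("scene"),c,np.array(s2([(368,142),(317,316),(440,335),(478,163)])))])
P=at("wrist",w([(325,205),(418,212),(395,390),(303,382),(360,297)]),.064);print("tape",P)
print("scene tape z",at("scene",[(342.5,268)],.06))
E
```

```text
[ 0.6137 -0.021  -0.036 ] deg -2.05983632092608 res [-0.3  1.5  1.5  0.8  0.2 -0.8 -1.7 -1.9 -1.6 -0.3  1.1 -1.1 -0.5  1.7
  2.   0.5]
[ 0.6114 -0.0233 -0.0313] deg -1.79342936001169 res [ 0.7 -0.8  1.1  0.2 -0.4  0.5 -1.5  0.1]
[ 0.6172 -0.0165 -0.0141] deg -0.8056897494241212 res [-1.  -0.8 -0.  -1.2  0.6  2.1  0.3 -0.4]
tape [[ 0.59622047  0.01302545  0.064     ]
 [ 0.62773504  0.00258846  0.064     ]
 [ 0.60379    -0.05805634  0.064     ]
 [ 0.57224548 -0.04679337  0.064     ]
 [ 0.59985367 -0.02214243  0.064     ]]
scene tape z [[ 0.60703832 -0.02722146  0.06      ]]
```

```bash
python3 -c "
from h import *
st();go([[.600,-.022,.20,-21.5],[.600,-.022,.027,-21.5]])"
```

```text
2.77 [ 0.5533 -0.0701  0.3199] y [-0.    -0.001 -1.   ] yaw -15.1 F [ 0.4  0.8 -0.4] open 1.001 q [ 0.34  0.54 -0.49  1.65  0.29  1.03 -0.51]
[-0.0587,0.1199,0.0326,-0.0000,0.0356,0.0002] rows>= 4 turn 0.9
[-0.0588,0.2929,0.0326,-0.0000,0.0356,0.0002] rows>= 5 turn 0.9
```

```bash
python3 -m handwheel '[[[-0.0587,0.12,0.0326,0,0.0356,0],[-0.0587,0.12,0.0326,0,0.0356,0],[-0.0587,0.12,0.0326,0,0.0356,0],[-0.0587,0.12,0.0326,0,0.0356,0],[-0.0587,0.16,0.0326,0,0.0356,0],[-0.0587,0.20,0.0326,0,0.0356,0],[-0.0587,0.24,0.0326,0,0.0356,0],[-0.0587,0.265,0.0326,0,0.0356,0],[-0.0587,0.28,0.0326,0,0.0356,0],[-0.0587,0.293,0.0326,0,0.0356,0],[-0.0587,0.293,0.0326,0,0.0356,0]]]' 1
python3 -m handwheel '[[[0,0,0,0,0,0],[0,0,0,0,0,0],[0,0,0,0,0,0],[0,0,0,0,0,0],[0,0,0,0,0,0],[0,0,0,0,0,0],[0,0,0,0,0,0],[0,0,0,0,0,0]]]' -1 25
python3 -c "
from h import *
st();x=[r.get_state()['tool_pos'][0],r.get_state()['tool_pos'][1]];go([x+[.18,None],[.425,-.14,.18,0],[.425,-.14,.024,0]])"
```

```text
clock: 3.68
tool_pos: [0.5992, -0.0215, 0.0251]
eef_rot: [-0.399, 0.585, -0.584, 0.397]
contact_force: [0.2, 1.1, -0.2]
opening: 1.005
clock: 4.35
tool_pos: [0.6004, -0.0207, 0.0269]
eef_rot: [0.398, -0.584, 0.584, -0.399]
contact_force: [-0.5, 0.4, 0.5]
opening: 0.419
4.35 [ 0.6004 -0.0207  0.0269] y [ 0. -0. -1.] yaw -21.4 F [-0.5  0.4  0.5] open 0.419 q [ 0.11  0.97 -0.27  1.76  0.5   0.48 -0.87]
[0.0000,-0.1531,0.0000,0.0000,0.0000,0.0000] rows>= 4 turn 0.0
[0.1750,-0.1531,-0.1197,-0.0001,-0.1188,0.0000] rows>= 6 turn 3.0
[0.1750,0.0029,-0.1198,-0.0001,-0.1188,0.0000] rows>= 4 turn 3.0
```

```bash
python3 -m handwheel '[[[0,-0.04,0,0,0,0],[0,-0.08,0,0,0,0],[0,-0.12,0,0,0,0],[0,-0.153,0,0,0,0],[0.035,-0.153,-0.024,0,-0.024,0],[0.07,-0.153,-0.048,0,-0.048,0],[0.105,-0.153,-0.072,0,-0.072,0],[0.14,-0.153,-0.096,0,-0.096,0],[0.175,-0.153,-0.12,0,-0.119,0],[0.175,-0.153,-0.12,0,-0.119,0],[0.175,-0.153,-0.12,0,-0.119,0],[0.175,-0.153,-0.12,0,-0.119,0]]]' -1 25
python3 -c "
from h import *
st();go([[.425,-.14,.0215,0]])"
```

```text
clock: 5.35
tool_pos: [0.4255, -0.1398, 0.18]
eef_rot: [0.499, -0.5, 0.5, -0.5]
contact_force: [0.8, 0.1, -1.5]
opening: 0.401
5.35 [ 0.4255 -0.1398  0.18  ] y [ 0.001  0.    -1.   ] yaw -0.0 F [ 0.8  0.1 -1.5] open 0.401 q [ 0.53  0.6  -0.49  2.13  0.56  0.53 -0.38]
[0.0002,0.1585,-0.0007,-0.0005,-0.0002,-0.0001] rows>= 4 turn 0.0
```

```bash
python3 -m handwheel '[[[0,0.04,0,0,0,0],[0,0.08,0,0,0,0],[0,0.12,0,0,0,0],[0,0.14,0,0,0,0],[0,0.15,0,0,0,0],[0,0.155,0,0,0,0],[0,0.158,0,0,0,0],[0,0.158,0,0,0,0],[0,0.158,0,0,0,0]]]' -1 25
python3 -m handwheel '[[[0,0,0,0,0,0],[0,0,0,0,0,0],[0,0,0,0,0,0],[0,0,0,0,0,0],[0,-0.03,0,0,0,0],[0,-0.07,0,0,0,0],[0,-0.11,0,0,0,0],[0,-0.15,0,0,0,0],[0,-0.19,0,0,0,0],[0,-0.23,0,0,0,0],[0,-0.23,0,0,0,0],[0,-0.23,0,0,0,0]]]' 0.36 25
python3 -c "
from h import *
st();im=snapshot('top');cv2.imwrite('pics/top1.png',im[:,:,::-1])
im=snapshot('wrist');cv2.imwrite('pics/w2.png',im[:,:,::-1])
for n in ('tape','up_1','down_1'):print(n,[(np.round(b['bbox']).tolist(),round(b['confidence'],2)) for b in boxes_of(n,'wrist')],[(np.round(b['bbox']).tolist(),round(b['confidence'],2)) for b in boxes_of(n,'top')])"
```

```text
clock: 6.1
tool_pos: [0.4275, -0.1381, 0.021]
eef_rot: [-0.5, 0.498, -0.499, 0.502]
contact_force: [0.1, -0.1, -1.7]
opening: 0.405
clock: 7.1
tool_pos: [0.4273, -0.1399, 0.2563]
eef_rot: [0.498, -0.497, 0.503, -0.502]
contact_force: [0.7, 0.2, 0.5]
opening: 0.681
7.1 [ 0.4273 -0.1399  0.2563] y [ 0.009 -0.002 -1.   ] yaw -0.0 F [0.7 0.2 0.5] open 0.681 q [ 0.75  0.53 -0.82  2.04  0.55  0.79 -0.4 ]
tape [([296.0, 160.0, 339.0, 239.0], 0.73), ([305.0, 2.0, 326.0, 18.0], 0.73), ([274.0, 56.0, 328.0, 137.0], 0.25)] [([238.0, 275.0, 273.0, 293.0], 0.55)]
up_1 [([290.0, 244.0, 349.0, 300.0], 0.88), ([307.0, 350.0, 336.0, 399.0], 0.54)] [([415.0, 266.0, 438.0, 286.0], 0.72)]
down_1 [([387.0, 0.0, 640.0, 49.0], 0.31)] [([144.0, 271.0, 170.0, 293.0], 0.82), ([196.0, 266.0, 219.0, 290.0], 0.67), ([230.0, 157.0, 327.0, 258.0], 0.48)]
```

View pics/w2.png

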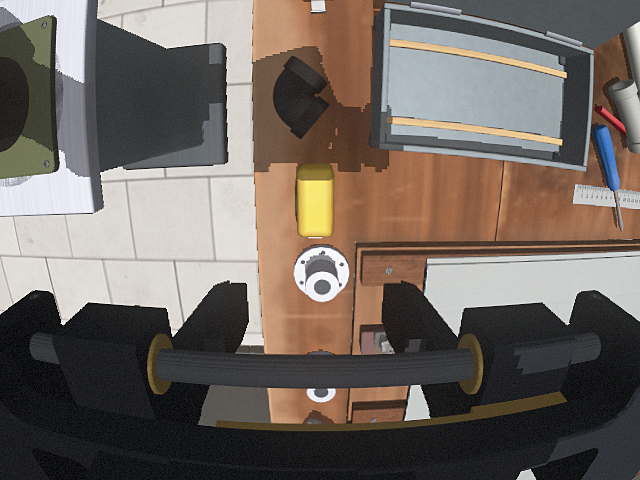

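```bash
python3 -c "
from h import *
print(at('wrist',[(322,272.5)],.010),at('wrist',[(323,286.5)],.046), at('wrist',[(320,369),(321,393)],.028))"
```

```text
[[ 0.43185267 -0.22840589  0.01      ]] [[ 0.43233948 -0.22893831  0.046     ]] [[ 0.43024707 -0.35085405  0.028     ]
 [ 0.43185226 -0.3911007   0.028     ]]
```

```bash
cat >> h.py <<'E'
CASE=np.array([.6137,-.021]);CY=-2.06
def slot(x,y):
    a=np.radians(CY);return [CASE[0]+(x*np.cos(a)-y*np.sin(a))/1e3,CASE[1]+(x*np.sin(a)+y*np.cos(a))/1e3]
E
python3 -c "
from h import *
st();go([[.4322,-.2287,.10,0],[.4322,-.2287,.022,0]])"
```

```text
7.5 [ 0.4241 -0.1397  0.2507] y [-0.002  0.001 -1.   ] yaw 0.1 F [-0.6 -0.3  0.2] open 0.683 q [ 0.74  0.54 -0.81  2.04  0.55  0.79 -0.4 ]
[0.0892,0.1506,0.0084,0.0008,0.0003,-0.0003] rows>= 5 turn 0.0
[0.0892,0.2286,0.0086,0.0008,0.0003,-0.0003] rows>= 2 turn 0.0
```

```bash
python3 -m handwheel '[[[0.0905,0.03,0.009,0,0,0],[0.0905,0.07,0.009,0,0,0],[0.0905,0.11,0.009,0,0,0],[0.0905,0.15,0.009,0,0,0],[0.0905,0.18,0.009,0,0,0],[0.0905,0.205,0.009,0,0,0],[0.0905,0.22,0.009,0,0,0],[0.0905,0.2286,0.009,0,0,0],[0.0905,0.2286,0.009,0,0,0],[0.0905,0.2286,0.009,0,0,0]]]' 0.36 25
python3 -m handwheel '[[[0,0,0,0,0,0],[0,0,0,0,0,0],[0,0,0,0,0,0],[0,0,0,0,0,0],[0,0,0,0,0,0],[0,0,0,0,0,0]]]' -1 30
python3 -c "
from h import *
st();p=r.get_state()['tool_pos'];a=slot(25,-4);go([[p[0],p[1],.17,None],a+[.17,CY],a+[.03,CY]])"
```

```text
clock: 8.33
tool_pos: [0.4317, -0.2297, 0.0217]
eef_rot: [0.501, -0.501, 0.498, -0.499]
contact_force: [-3.6, 1.0, -1.4]
opening: 0.683
clock: 8.83
tool_pos: [0.4345, -0.2305, 0.0235]
eef_rot: [-0.5, 0.499, -0.5, 0.5]
contact_force: [1.6, -0.2, 0.6]
opening: 0.4
8.83 [ 0.4345 -0.2305  0.0235] y [ 0.002 -0.    -1.   ] yaw 0.0 F [ 1.6 -0.2  0.6] open 0.4 q [ 0.62  0.93 -0.37  2.09  1.1   0.33 -0.69]
[0.0000,-0.1465,0.0002,0.0000,0.0000,0.0000] rows>= 4 turn 0.0
[-0.2045,-0.1462,0.2043,-0.0005,0.0116,0.0000] rows>= 7 turn 0.3
[-0.2045,-0.0062,0.2041,-0.0005,0.0116,0.0000] rows>= 4 turn 0.3
```

```bash
python3 -m handwheel '[[[0,-0.04,0,0,0,0],[0,-0.08,0,0,0,0],[0,-0.12,0,0,0,0],[0,-0.146,0,0,0,0],[-0.035,-0.146,0.035,0,0.0116,0],[-0.07,-0.146,0.07,0,0.0116,0],[-0.10,-0.146,0.10,0,0.0116,0],[-0.13,-0.146,0.13,0,0.0116,0],[-0.16,-0.146,0.16,0,0.0116,0],[-0.185,-0.146,0.185,0,0.0116,0],[-0.2045,-0.146,0.2042,0,0.0116,0],[-0.2045,-0.146,0.2042,0,0.0116,0]]]' -1 30
python3 -m handwheel '[[[0,0,0,0,0,0],[0,0,0,0,0,0],[0,0,0,0,0,0]]]' 
python3 -c "
from h import *
st();a=slot(25,-4);print(a);go([a+[.03,CY]])"
```

```text
clock: 9.83
tool_pos: [0.6424, -0.0155, 0.1697]
eef_rot: [-0.489, 0.508, -0.506, 0.497]
contact_force: [0.9, 1.6, -2.4]
opening: 0.402
clock: 10.08
tool_pos: [0.6365, -0.0279, 0.1685]
eef_rot: [-0.492, 0.509, -0.509, 0.489]
contact_force: [0.1, -0.4, -2.4]
opening: 0.399
10.08 [ 0.6365 -0.0279  0.1685] y [-0.002 -0.002 -1.   ] yaw -2.1 F [ 0.1 -0.4 -2.4] open 0.399 q [ 0.32  0.86 -0.67  1.58  0.63  0.93 -0.6 ]
[np.float64(0.6385400591615163), np.float64(-0.025896065854578383)]
[-0.0024,0.1385,0.0022,0.0007,-0.0005,0.0007] rows>= 4 turn 0.0
```

```bash
python3 -m handwheel '[[[0,0,0,0,0,0],[0,0,0,0,0,0],[0,0.03,0,0,0,0],[0,0.06,0,0,0,0],[0,0.08,0,0,0,0],[0,0.1,0,0,0,0],[0,0.1,0,0,0,0],[0,0.1,0,0,0,0],[0,0.1,0,0,0,0],[0,0.1,0,0,0,0]]]' 
python3 -c "
from h import *
st();a=slot(25,-4);go([a+[.030,CY]])"
```

```text
clock: 10.92
tool_pos: [0.6391, -0.0257, 0.071]
eef_rot: [0.49, -0.508, 0.51, -0.492]
contact_force: [0.3, 0.3, -2.5]
opening: 0.396
10.92 [ 0.6391 -0.0257  0.071 ] y [ 0.003  0.    -1.   ] yaw -2.1 F [ 0.3  0.3 -2.5] open 0.396 q [ 0.28  0.98 -0.59  1.62  0.73  0.76 -0.69]
[0.0002,0.0410,-0.0007,-0.0010,-0.0001,-0.0002] rows>= 1 turn 0.0
```

```bash
python3 -m handwheel '[[[0,0.015,0,0,0,0],[0,0.028,0,0,0,0],[0,0.036,0,0,0,0],[0,0.041,0,0,0,0],[0,0.042,0,0,0,0],[0,0.042,0,0,0,0],[0,0.042,0,0,0,0]]]' 
python3 -m handwheel '[[[0,0,0,0,0,0],[0,0,0,0,0,0],[0,0,0,0,0,0],[0,-0.02,0,0,0,0],[0,-0.05,0,0,0,0],[0,-0.09,0,0,0,0],[0,-0.13,0,0,0,0],[0,-0.16,0,0,0,0],[0,-0.16,0,0,0,0],[0,-0.16,0,0,0,0]]]' 0.18
python3 -c "
from h import *
st();go([[.42,-.30,.25,0]])"
```

```text
clock: 11.5
tool_pos: [0.6366, -0.0262, 0.0288]
eef_rot: [0.492, -0.509, 0.509, -0.49]
contact_force: [-6.7, -2.2, 17.7]
opening: 0.401
clock: 12.33
tool_pos: [0.6392, -0.0256, 0.1889]
eef_rot: [0.49, -0.508, 0.51, -0.492]
contact_force: [0.1, -0.6, -0.6]
opening: 0.59
12.33 [ 0.6392 -0.0256  0.1889] y [ 0.004  0.    -1.   ] yaw -2.1 F [ 0.1 -0.6 -0.6] open 0.59 q [ 0.32  0.84 -0.68  1.56  0.61  0.96 -0.59]
[0.2822,-0.0621,-0.2088,-0.0013,-0.0115,-0.0001] rows>= 9 turn 0.3
```

```bash
python3 -m handwheel '[[[0.03,-0.0621,-0.023,0,0,0],[0.06,-0.0621,-0.046,0,0,0],[0.095,-0.0621,-0.07,0,0,0],[0.125,-0.0621,-0.093,0,-0.0115,0],[0.155,-0.0621,-0.115,0,-0.0115,0],[0.19,-0.0621,-0.14,0,-0.0115,0],[0.22,-0.0621,-0.163,0,-0.0115,0],[0.25,-0.0621,-0.186,0,-0.0115,0],[0.27,-0.0621,-0.2,0,-0.0115,0],[0.282,-0.0621,-0.209,0,-0.0115,0],[0.282,-0.0621,-0.209,0,-0.0115,0],[0.282,-0.0621,-0.209,0,-0.0115,0]]]' 0.36
python3 -m handwheel '[[[0,0,0,0,0,0],[0,0,0,0,0,0],[0,0,0,0,0,0],[0,0,0,0,0,0],[0,0,0,0,0,0],[0,0,0,0,0,0]]]'
python3 -c "
from h import *
st();im=snapshot('wrist');cv2.imwrite('pics/w3.png',im[:,:,::-1])
for n in ('up_1',):
  B=[(np.round(b['bbox']).tolist(),round(b['confidence'],2)) for b in boxes_of(n,'wrist')];print(B)"
```

```text
clock: 13.33
tool_pos: [0.4181, -0.3002, 0.248]
eef_rot: [-0.5, 0.501, -0.5, 0.5]
contact_force: [0.1, 0.2, -0.3]
opening: 0.677
clock: 13.83
tool_pos: [0.4192, -0.2997, 0.2494]
eef_rot: [-0.5, 0.5, -0.5, 0.5]
contact_force: [0.3, 1.1, 0.3]
opening: 0.68
13.83 [ 0.4192 -0.2997  0.2494] y [ 0. -0. -1.] yaw 0.1 F [0.3 1.1 0.3] open 0.68 q [ 1.02  0.63 -0.8   1.86  0.57  0.9  -0.06]
[([300.0, 237.0, 357.0, 290.0], 0.7)]
```

View pics/w3.png

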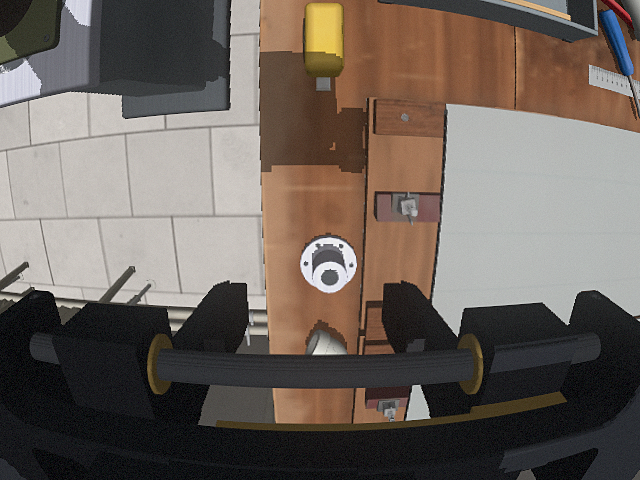

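Flange up_2 shows at disc (328,264), hub top (329,279); the tape stands at (323,40).

```bash
python3 -c "
from h import *
a=at('wrist',[(328.5,263.5)],.010);b=at('wrist',[(329,279)],.046);print(a,b);p=((a+b)/2)[0][:2].tolist();go([p+[.10,0],p+[.026,0]])"
```

```text
[[ 0.43446029 -0.37755811  0.01      ]] [[ 0.43377311 -0.38038221  0.046     ]]
[0.0790,0.1494,0.0150,-0.0000,0.0002,0.0000] rows>= 5 turn 0.0
[0.0790,0.2234,0.0150,-0.0000,0.0002,0.0000] rows>= 2 turn 0.0
```

```bash
sed -i 's/Rt=down(np.radians(yw))/Rt=R.from_euler("x",w[4] if len(w)>4 else 0,degrees=True).as_matrix()@down(np.radians(yw))/' h.py
python3 -m handwheel '[[[0.079,0.03,0.015,0,0,0],[0.079,0.07,0.015,0,0,0],[0.079,0.11,0.015,0,0,0],[0.079,0.15,0.015,0,0,0],[0.079,0.18,0.015,0,0,0],[0.079,0.205,0.015,0,0,0],[0.079,0.218,0.015,0,0,0],[0.079,0.2225,0.015,0,0,0],[0.079,0.2225,0.015,0,0,0],[0.079,0.2225,0.015,0,0,0],[0.079,0.2225,0.015,0,0,0]]]' 0.36 
python3 -m handwheel '[[[0,0,0,0,0,0],[0,0,0,0,0,0],[0,0,0,0,0,0],[0,0,0,0,0,0],[0,0,0,0,0,0],[0,0,0,0,0,0]]]' -1 30
python3 -c "
from h import *
st();p=r.get_state()['tool_pos'];a=slot(-79,-5);go([[p[0],p[1],.17,None],[.45,-.15,.17,33],a+[.17,33,4]])"
```

```text
clock: 14.85
tool_pos: [0.4354, -0.3798, 0.029]
eef_rot: [0.5, -0.499, 0.501, -0.5]
contact_force: [-0.1, -0.5, -0.6]
opening: 0.678
clock: 15.35
tool_pos: [0.4342, -0.3794, 0.0274]
eef_rot: [0.5, -0.5, 0.5, -0.5]
contact_force: [-1.7, 0.4, 5.8]
opening: 0.402
15.35 [ 0.4342 -0.3794  0.0274] y [ 0.001 -0.001 -1.   ] yaw 0.0 F [-1.7  0.4  5.8] open 0.402 q [ 0.94  1.   -0.54  1.83  0.91  0.58 -0.19]
[0.0001,-0.1426,0.0001,0.0000,0.0000,0.0000] rows>= 4 turn 0.0
[-0.2293,-0.1428,0.0159,-0.0001,-0.1833,0.0003] rows>= 6 turn 4.6
[-0.3561,-0.1428,0.1005,0.0063,-0.1832,0.0219] rows>= 4 turn 4.6
```

```bash
python3 -m handwheel '[[[0,-0.04,0,0,0,0],[0,-0.08,0,0,0,0],[0,-0.12,0,0,0,0],[0,-0.143,0,0,0,0],[-0.04,-0.143,0.003,0,-0.03,0],[-0.08,-0.143,0.006,0,-0.06,0],[-0.12,-0.143,0.009,0,-0.09,0],[-0.155,-0.143,0.011,0,-0.12,0],[-0.19,-0.143,0.014,0,-0.15,0],[-0.229,-0.143,0.016,0,-0.183,0],[-0.26,-0.143,0.037,0.0016,-0.183,0.005],[-0.29,-0.143,0.057,0.003,-0.183,0.011]]]' -1 30
python3 -m handwheel '[[[0,0,0,0,0,0],[0,0,0,0,0,0],[0,0,0,0,0,0],[0,0,0,0,0,0]]]'
python3 -c "
from h import *
st();a=slot(-79,-5);print(a);go([a+[.17,33,4],a+[.065,33,4]])"
```

```text
clock: 16.35
tool_pos: [0.4898, -0.0869, 0.1696]
eef_rot: [-0.611, 0.344, -0.33, 0.632]
contact_force: [1.0, -1.8, -1.7]
opening: 0.4
clock: 16.68
tool_pos: [0.4897, -0.0905, 0.1692]
eef_rot: [-0.611, 0.345, -0.331, 0.631]
contact_force: [0.0, -0.0, -2.2]
opening: 0.4
16.68 [ 0.4897 -0.0905  0.1692] y [-0.003  0.034 -0.999] yaw 32.9 F [ 0.  -0.  -2.2] open 0.4 q [ 0.61  0.76 -0.84  1.99  0.78  0.76 -0.12]
[np.float64(0.5345713249568901), np.float64(-0.023157031738733187)]
[-0.0322,0.0014,0.0743,0.0069,-0.0008,0.0091] rows>= 2 turn 0.3
[-0.0290,0.1064,0.0726,0.0069,-0.0008,0.0091] rows>= 3 turn 0.3
```

```bash
python3 -m handwheel '[[[-0.016,0,0.037,0.0035,0,0.0045],[-0.0322,0.0014,0.0743,0.0069,-0.0008,0.0091],[-0.0322,0.0014,0.0743,0.0069,-0.0008,0.0091],[-0.0322,0.0014,0.0743,0.0069,-0.0008,0.0091],[-0.0322,0.0014,0.0743,0.0069,-0.0008,0.0091],[-0.031,0.03,0.074,0.0069,-0.0008,0.0091],[-0.030,0.06,0.073,0.0069,-0.0008,0.0091],[-0.029,0.085,0.0728,0.0069,-0.0008,0.0091],[-0.029,0.106,0.0726,0.0069,-0.0008,0.0091],[-0.029,0.106,0.0726,0.0069,-0.0008,0.0091],[-0.029,0.106,0.0726,0.0069,-0.0008,0.0091],[-0.029,0.106,0.0726,0.0069,-0.0008,0.0091]]]'
python3 -c "
from h import *
st();a=slot(-79,-5);print(a);go([a+[.035,33,4],a+[.034,33,0]])"
```

```text
clock: 17.68
tool_pos: [0.5362, -0.0223, 0.0671]
eef_rot: [-0.599, 0.348, -0.326, 0.644]
contact_force: [0.6, -0.1, -2.2]
opening: 0.401
17.68 [ 0.5362 -0.0223  0.0671] y [ 0.003  0.071 -0.997] yaw 33.0 F [ 0.6 -0.1 -2.2] open 0.401 q [ 0.4   0.94 -0.7   1.94  0.94  0.6  -0.33]
[np.float64(0.5345713249568901), np.float64(-0.023157031738733187)]
[0.0017,0.0320,-0.0031,-0.0010,0.0002,0.0002] rows>= 1 turn 0.0
[0.0017,0.0330,-0.0032,-0.0131,0.0002,-0.0184] rows>= 1 turn 0.6
```

```bash
python3 -m handwheel '[[[0,0.012,-0.001,0,0,0],[0.001,0.022,-0.002,0,0,0],[0.001,0.028,-0.002,0,0,0],[0.001,0.032,-0.002,0,0,0],[0.001,0.032,-0.002,0,0,0],[0.001,0.032,-0.002,0,0,0]]]'
python3 -m handwheel '[[[0,0,0,0,0,0],[0,0,0,0,0,0],[0,0,0,0,0,0],[0,0,0,0,0,0]]]' -0.03
python3 -c "
from h import *
st()"
```

```text
clock: 18.18
tool_pos: [0.535, -0.0212, 0.0345]
eef_rot: [-0.599, 0.348, -0.325, 0.644]
contact_force: [-0.7, 0.0, 1.1]
opening: 0.405
clock: 18.52
tool_pos: [0.535, -0.0212, 0.0341]
eef_rot: [-0.599, 0.348, -0.325, 0.644]
contact_force: [-0.5, 0.1, -0.5]
opening: 0.482
18.52 [ 0.535  -0.0212  0.0341] y [ 0.002  0.071 -0.997] yaw 33.0 F [-0.5  0.1 -0.5] open 0.482 q [ 0.37  0.99 -0.64  1.95  1.01  0.54 -0.39]
```

```bash
python3 -m handwheel '[[[0,-0.02,0,0,0,0],[0,-0.04,0,0,0,0],[0,-0.075,0,0,0,0],[0,-0.115,0,0,0,0],[0,-0.155,0,0,0,0],[0,-0.19,0,0,0,0],[0,-0.22,0,0,0,0],[0,-0.24,0,0,0,0],[0,-0.24,0,0,0,0],[0,-0.24,0,0,0,0],[0,-0.24,0,0,0,0],[0,-0.24,0,0,0,0]]]'
python3 -m handwheel '[[[0,0,0,0,0,0],[0,0,0,0,0,0],[0,0,0,0,0,0]]]'
python3 -c "
from h import *
st();im=snapshot('wrist');cv2.imwrite('pics/w4.png',im[:,:,::-1])
P=np.array([slot(x,y)+[z] for x,y,z in[(25,-4,.052),(25,-4,.016),(-79,-5,.052),(-79,-5,.016),(-118,-38,.012),(118,-38,.012),(-118,38,.012),(118,38,.012),(-124,-71,.057),(124,-71,.057),(-124,71,.057),(124,71,.057)]])
print(np.round(proj('wrist',P),1).tolist())
print([(np.round(b['bbox']).tolist(),round(b['confidence'],2)) for b in boxes_of('up_1','wrist')],[(np.round(b['bbox']).tolist(),round(b['confidence'],2)) for b in boxes_of('down_1','wrist')])
"
```

```text
clock: 19.52
tool_pos: [0.5335, -0.0385, 0.272]
eef_rot: [-0.6, 0.349, -0.324, 0.643]
contact_force: [0.6, 0.5, -0.0]
opening: 0.489
clock: 19.77
tool_pos: [0.5341, -0.0382, 0.2728]
eef_rot: [-0.599, 0.348, -0.325, 0.644]
contact_force: [-0.3, -0.0, 0.6]
opening: 0.484
19.77 [ 0.5341 -0.0382  0.2728] y [ 0.001  0.071 -0.997] yaw 33.0 F [-0.3 -0.   0.6] open 0.484 q [ 0.59  0.68 -0.97  1.77  0.58  1.01 -0.01]
[[395.1, 253.8], [387.6, 244.9], [314.9, 198.9], [313.6, 194.2], [267.9, 198.3], [425.9, 305.2], [306.9, 141.9], [462.8, 257.5], [241.5, 228.0], [423.5, 344.4], [322.2, 110.7], [498.6, 248.8]]
[([354.0, 219.0, 412.0, 273.0], 0.9), ([285.0, 165.0, 344.0, 217.0], 0.89), ([243.0, 41.0, 598.0, 326.0], 0.55), ([187.0, 112.0, 237.0, 180.0], 0.36)] []
```

View pics/w4.png

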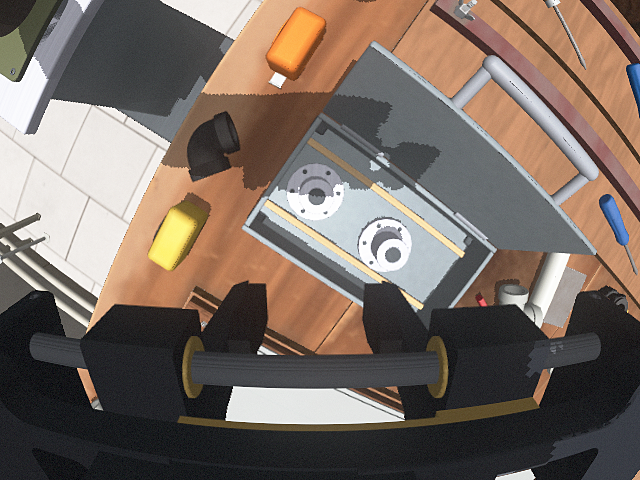

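```bash
python3 -c "
import cv2
a=cv2.imread('pics/w4.png')[105:305,235:505];cv2.imwrite('pics/v4.png',cv2.resize(a,None,fx=2.96,fy=2.96,interpolation=cv2.INTER_CUBIC))"
```

```text
(no output)
```

View pics/v4.png

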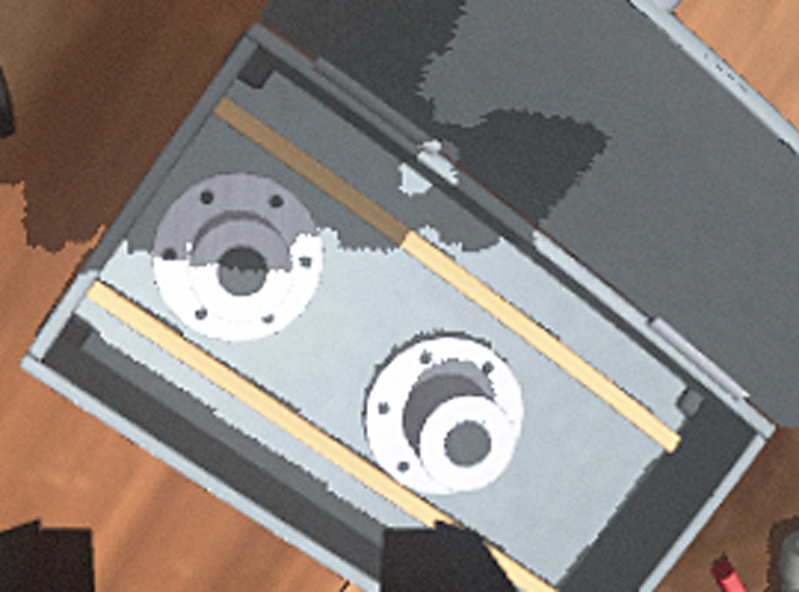

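```bash
python3 - <<'E'
from h import *
K=get_calibration("wrist");w=lambda l:np.array([(235+a/2.96-.33,105+b/2.96-.33) for a,b in l])
c=.001*np.array([[-124,-71,57],[-124,71,57],[124,71,57],[-118,38,12],[118,38,12],[-118,-38,12]])
v=casefit([("wrist",K,c,w([(22,362),(258,27),(775,430),(215,110),(672,450),(103,280)]))])
P=np.r_[at("wrist",w([(238,256.5),(443,413)]),.016,K),at("wrist",w([(242,271),(467,444)]),.052,K)]
for cs in (v,[.6137,-.021,-.036]):
    M=np.array([[np.cos(cs[2]),-np.sin(cs[2])],[np.sin(cs[2]),np.cos(cs[2])]]);print(np.round((P[:,:2]-np.array(cs[:2]))@M*1e3,1))
E
```

```text
[ 0.6143 -0.0219 -0.0388] deg -2.2256531698118147 res [-0.7  1.5  0.6 -2.3  1.7 -0.2 -0.3  0.7  0.7  1.6 -1.6 -0.5]
[[-79.9  -0.9]
 [ 21.   -4.7]
 [-79.7  -1.3]
 [ 22.8  -5.6]]
[[-79.3  -1.5]
 [ 21.7  -5.6]
 [-79.1  -1.9]
 [ 23.5  -6.5]]
```

```bash
python3 -c "
from h import *
a=slot(22.3,-5.5);print(a);go([a+[.15,CY],a+[.035,CY]])"
```

```text
[np.float64(0.6357878850285844), np.float64(-0.02729804215324401)]
[0.0535,0.1238,0.0860,-0.0066,0.1953,-0.0220] rows>= 4 turn 4.9
[0.0603,0.2385,0.0814,-0.0066,0.1953,-0.0220] rows>= 3 turn 4.9
```

```bash
python3 -m handwheel '[[[0.012,0.025,0.02,-0.0015,0.039,-0.004],[0.024,0.05,0.038,-0.003,0.078,-0.009],[0.036,0.08,0.06,-0.004,0.117,-0.013],[0.046,0.105,0.075,-0.0055,0.156,-0.018],[0.0535,0.124,0.086,-0.0066,0.1953,-0.022],[0.0535,0.124,0.086,-0.0066,0.1953,-0.022],[0.0535,0.124,0.086,-0.0066,0.1953,-0.022],[0.0535,0.124,0.086,-0.0066,0.1953,-0.022],[0.0535,0.124,0.086,-0.0066,0.1953,-0.022],[0.0535,0.124,0.086,-0.0066,0.1953,-0.022]]]' 0.18
python3 -c "
from h import *
st();a=slot(22.3,-5.5);go([a+[.032,CY]])"
```

```text
clock: 20.75
tool_pos: [0.6359, -0.0279, 0.1515]
eef_rot: [0.49, -0.508, 0.509, -0.491]
contact_force: [0.4, 0.3, 0.7]
opening: 0.589
20.75 [ 0.6359 -0.0279  0.1515] y [ 0.002  0.    -1.   ] yaw -2.1 F [0.4 0.3 0.7] open 0.589 q [ 0.31  0.88 -0.64  1.59  0.64  0.89 -0.61]
[-0.0006,0.1195,-0.0004,-0.0006,0.0000,-0.0001] rows>= 3 turn 0.0
```

```bash
python3 -m handwheel '[[[0,0.035,0,0,0,0],[0,0.07,0,0,0,0],[0,0.095,0,0,0,0],[0,0.11,0,0,0,0],[0,0.1185,0,0,0,0],[0,0.1185,0,0,0,0],[0,0.1185,0,0,0,0],[0,0.1185,0,0,0,0]]]' 0.18
python3 -m handwheel '[[[0,0,0,0,0,0],[0,0,0,0,0,0],[0,0,0,0,0,0],[0,0,0,0,0,0],[0,0,0,0,0,0],[0,0,0,0,0,0]]]' -1 20
python3 -c "
from h import *
st();a=slot(25.5,-3);print(a);go([a+[.036,CY],a+[.033,CY]])"
```

```text
clock: 21.42
tool_pos: [0.6373, -0.0271, 0.0334]
eef_rot: [0.49, -0.508, 0.51, -0.492]
contact_force: [0.9, -0.7, 1.4]
opening: 0.591
clock: 21.92
tool_pos: [0.6366, -0.0273, 0.0325]
eef_rot: [0.49, -0.509, 0.509, -0.491]
contact_force: [-0.3, -0.9, 6.5]
opening: 0.399
21.92 [ 0.6366 -0.0273  0.0325] y [ 0.002 -0.    -1.   ] yaw -2.1 F [-0.3 -0.9  6.5] open 0.399 q [ 0.26  1.03 -0.54  1.64  0.76  0.69 -0.71]
[np.float64(0.639075682064709), np.float64(-0.024914685140698466)]
[-0.0025,-0.0035,0.0024,-0.0006,-0.0001,0.0000] rows>= 1 turn 0.0
[-0.0025,-0.0005,0.0024,-0.0006,-0.0001,0.0000] rows>= 1 turn 0.0
```

```bash
python3 -m handwheel '[[[0,-0.004,0,0,0,0],[-0.001,-0.005,0.001,0,0,0],[-0.0025,-0.005,0.0027,0,0,0],[-0.0025,-0.005,0.0027,0,0,0],[-0.0025,-0.005,0.0027,0,0,0],[-0.0025,-0.002,0.0027,0,0,0],[-0.0025,-0.0005,0.0027,0,0,0],[-0.0025,-0.0005,0.0027,0,0,0]]]' -1 20
python3 -c "
from h import *
st()"
python3 -m handwheel '[[[0,0,0,0,0,0],[0,0,0,0,0,0],[0,0,0,0,0,0],[0,-0.02,0,0,0,0],[0,-0.05,0,0,0,0],[0,-0.09,0,0,0,0],[0,-0.13,0,0,0,0],[0,-0.17,0,0,0,0],[0,-0.21,0,0,0,0],[0,-0.25,0,0,0,0],[0,-0.27,0,0,0,0],[0,-0.27,0,0,0,0]]]' 0.18
python3 -c "
from h import *
st();go([[.45,.12,.30,0]])"
```

```text
clock: 22.58
tool_pos: [0.6386, -0.0249, 0.0326]
eef_rot: [0.491, -0.509, 0.509, -0.491]
contact_force: [-1.9, -0.8, 4.8]
opening: 0.4
22.58 [ 0.6386 -0.0249  0.0326] y [ 0. -0. -1.] yaw -2.1 F [-1.9 -0.8  4.8] open 0.4 q [ 0.25  1.03 -0.54  1.63  0.76  0.7  -0.71]
clock: 23.58
tool_pos: [0.6414, -0.0238, 0.308]
eef_rot: [0.488, -0.507, 0.511, -0.494]
contact_force: [0.8, 0.5, 0.6]
opening: 0.592
23.58 [ 0.6414 -0.0238  0.308 ] y [ 0.011  0.001 -1.   ] yaw -2.1 F [0.8 0.5 0.6] open 0.592 q [ 0.34  0.72 -0.73  1.42  0.5   1.19 -0.49]
[-0.1366,0.0061,-0.1966,-0.0035,-0.0117,-0.0005] rows>= 6 turn 0.3
```

```bash
python3 -m handwheel '[[[-0.03,0,-0.03,0,0,0],[-0.065,0,-0.055,0,0,0],[-0.1,0,-0.08,0,0,0],[-0.13,0,-0.105,0,0,0],[-0.16,0,-0.13,0,0,0],[-0.19,0,-0.155,0,-0.0117,0],[-0.215,0,-0.175,0,-0.0117,0],[-0.235,0,-0.19,0,-0.0117,0],[-0.25,0,-0.195,0,-0.0117,0],[-0.257,0,-0.195,0,-0.0117,0],[-0.257,0,-0.195,0,-0.0117,0],[-0.257,0,-0.195,0,-0.0117,0]]]' 1
python3 -m handwheel '[[[0,0,0,0,0,0],[0,0,0,0,0,0],[0,0,0,0,0,0],[0,0,0,0,0,0],[0,0,0,0,0,0],[0,0,0,0,0,0]]]'
python3 -c "
from h import *
st();im=snapshot('wrist');cv2.imwrite('pics/w5.png',im[:,:,::-1])
print([(np.round(b['bbox']).tolist(),round(b['confidence'],2)) for b in boxes_of('down_1','wrist')])
print(proj('wrist',[[.444,.222,.046],[.44,.362,.046]]))"
```

```text
clock: 24.58
tool_pos: [0.4536, 0.238, 0.3014]
eef_rot: [0.5, -0.5, 0.5, -0.5]
contact_force: [-0.2, -1.0, 0.6]
opening: 1.0
clock: 25.08
tool_pos: [0.4532, 0.2387, 0.302]
eef_rot: [-0.5, 0.5, -0.5, 0.5]
contact_force: [0.4, -0.3, -0.3]
opening: 0.999
25.08 [0.4532 0.2387 0.302 ] y [ 0. -0. -1.] yaw 0.0 F [ 0.4 -0.3 -0.3] open 0.999 q [-0.09  0.54 -0.77  1.8   0.45  0.98 -1.05]
[([279.0, 178.0, 332.0, 241.0], 0.76), ([276.0, 53.0, 333.0, 109.0], 0.56)]
[[306.3273027  206.85959358]
 [302.11973659  78.92229753]]
```

View pics/w5.png

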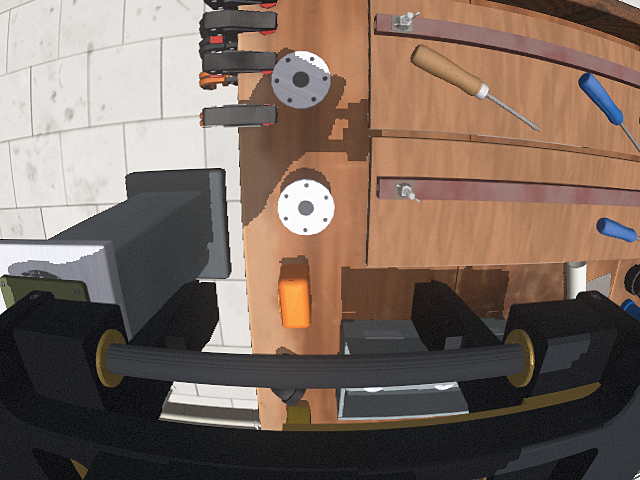

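```bash
python3 -c "
from h import *
p=at('wrist',[(306,207.5),(300.5,79.5)],.046);print(p);p=p[0][:2].tolist();go([p+[.12,43],p+[.030,43]])"
```

```text
[[0.44363317 0.22127203 0.046     ]
 [0.43828686 0.36138465 0.046     ]]
[0.0176,0.1821,-0.0095,-0.0002,-0.2387,0.0000] rows>= 5 turn 6.0
[0.0176,0.2721,-0.0096,-0.0002,-0.2387,0.0000] rows>= 3 turn 6.0
```

```bash
python3 -m handwheel '[[[0.003,0.03,-0.0015,0,-0.04,0],[0.006,0.06,-0.003,0,-0.08,0],[0.009,0.09,-0.005,0,-0.12,0],[0.012,0.12,-0.006,0,-0.16,0],[0.015,0.15,-0.008,0,-0.2,0],[0.0176,0.18,-0.0095,0,-0.2387,0],[0.0176,0.21,-0.0095,0,-0.2387,0],[0.0176,0.24,-0.0095,0,-0.2387,0],[0.0176,0.26,-0.0095,0,-0.2387,0],[0.0176,0.271,-0.0095,0,-0.2387,0],[0.0176,0.271,-0.0095,0,-0.2387,0],[0.0176,0.271,-0.0095,0,-0.2387,0]]]' 1
python3 -m handwheel '[[[0,0,0,0,0,0],[0,0,0,0,0,0],[0,0,0,0,0,0],[0,0,0,0,0,0],[0,0,0,0,0,0]]]' -1 35
python3 -c "
from h import *
st();p=r.get_state()['tool_pos'];a=slot(-27,-4);go([[p[0],p[1],.16,None],[p[0],p[1],.33,None],a+[.33,43],a+[.17,43]])"
```

```text
clock: 26.18
tool_pos: [0.4435, 0.2216, 0.0308]
eef_rot: [0.649, -0.282, 0.282, -0.648]
contact_force: [-0.2, 0.3, -0.2]
opening: 1.0
clock: 26.6
tool_pos: [0.4441, 0.2214, 0.0317]
eef_rot: [-0.648, 0.282, -0.283, 0.649]
contact_force: [-0.7, -1.2, 5.9]
opening: 0.711
26.6 [0.4441 0.2214 0.0317] y [ 0.002  0.    -1.   ] yaw 43.0 F [-0.7 -1.2  5.9] open 0.711 q [-0.22  0.95 -0.57  2.07  1.19  0.49 -0.96]
[0.0001,-0.1283,0.0002,0.0000,0.0000,0.0000] rows>= 4 turn 0.0
[0.0002,-0.2983,0.0004,0.0000,0.0000,0.0000] rows>= 5 turn 0.0
[0.2769,-0.2981,-0.0627,-0.0004,-0.0001,0.0002] rows>= 7 turn 0.0
[0.2768,-0.1381,-0.0629,-0.0004,-0.0001,0.0002] rows>= 4 turn 0.0
```

```bash
python3 -m handwheel '[[[0,-0.03,0,0,0,0],[0,-0.07,0,0,0,0],[0,-0.11,0,0,0,0],[0,-0.15,0,0,0,0],[0,-0.19,0,0,0,0],[0,-0.23,0,0,0,0],[0,-0.27,0,0,0,0],[0,-0.298,0,0,0,0],[0.03,-0.298,-0.007,0,0,0],[0.065,-0.298,-0.015,0,0,0],[0.1,-0.298,-0.023,0,0,0],[0.135,-0.298,-0.031,0,0,0]]]' -1 35
python3 -m handwheel '[[[0.035,0,-0.008,0,0,0],[0.07,0,-0.016,0,0,0],[0.1,0,-0.023,0,0,0],[0.13,0,-0.029,0,0,0],[0.142,0,-0.032,0,0,0],[0.142,0.03,-0.032,0,0,0],[0.142,0.07,-0.032,0,0,0],[0.142,0.11,-0.032,0,0,0],[0.142,0.14,-0.032,0,0,0],[0.142,0.16,-0.032,0,0,0],[0.142,0.16,-0.032,0,0,0],[0.142,0.16,-0.032,0,0,0]]]' 
python3 -c "
from h import *
st();a=slot(-27,-4);go([a+[.12,43,6],a+[.075,43,6]])"
```

```text
clock: 27.6
tool_pos: [0.5129, 0.0994, 0.3289]
eef_rot: [0.649, -0.282, 0.282, -0.648]
contact_force: [0.8, -0.2, -3.6]
opening: 0.712
clock: 28.6
tool_pos: [0.5855, -0.0239, 0.1685]
eef_rot: [0.649, -0.282, 0.281, -0.648]
contact_force: [0.9, 0.7, -1.5]
opening: 0.712
28.6 [ 0.5855 -0.0239  0.1685] y [-0.002  0.    -1.   ] yaw 43.0 F [ 0.9  0.7 -1.5] open 0.712 q [ 0.43  0.86 -0.85  1.73  0.79  0.93 -0.01]
[0.0009,0.0485,0.0007,0.0232,0.0002,0.0239] rows>= 2 turn 0.8
[0.0010,0.0935,0.0008,0.0232,0.0002,0.0239] rows>= 2 turn 0.8
```

```bash
python3 -m handwheel '[[[0,0.02,0,0.012,0,0.012],[0.001,0.04,0,0.0232,0,0.0239],[0.001,0.06,0,0.0232,0,0.0239],[0.001,0.08,0,0.0232,0,0.0239],[0.001,0.0935,0,0.0232,0,0.0239],[0.001,0.0935,0,0.0232,0,0.0239],[0.001,0.0935,0,0.0232,0,0.0239],[0.001,0.0935,0,0.0232,0,0.0239],[0.001,0.0935,0,0.0232,0,0.0239]]]'
python3 -c "
from h import *
st();a=slot(-27,-4);print(a);go([a+[.0385,43,6]])"
```

```text
clock: 29.35
tool_pos: [0.5884, -0.0244, 0.0773]
eef_rot: [-0.613, 0.294, -0.268, 0.682]
contact_force: [1.0, -0.7, -2.4]
opening: 0.71
29.35 [ 0.5884 -0.0244  0.0773] y [ 0.005  0.105 -0.994] yaw 42.9 F [ 1.  -0.7 -2.4] open 0.71 q [ 0.46  1.   -0.81  1.77  0.88  0.75 -0.03]
[np.float64(0.5865736650777043), np.float64(-0.024026871930465283)]
[0.0014,0.0386,-0.0040,-0.0013,0.0002,0.0011] rows>= 1 turn 0.0
```

```bash
python3 -m handwheel '[[[0,0,0,0,0,0],[0.0005,0.01,-0.001,0,0,0],[0.0005,0.02,-0.001,0,0,0],[0.0005,0.02,-0.001,0,0,0],[0.0005,0.02,-0.001,0,0,0],[0.0005,0.02,-0.001,0,0,0]]]'
python3 -c "
from h import *
st();a=slot(-27,-4);print(a);go([a+[.0390,43,6]])"
```

```text
clock: 29.85
tool_pos: [0.5867, -0.0237, 0.0552]
eef_rot: [-0.613, 0.296, -0.267, 0.682]
contact_force: [0.9, 0.2, -4.2]
opening: 0.718
29.85 [ 0.5867 -0.0237  0.0552] y [ 0.002  0.105 -0.995] yaw 42.8 F [ 0.9  0.2 -4.2] open 0.718 q [ 0.45  1.03 -0.79  1.78  0.91  0.71 -0.05]
[np.float64(0.5865736650777043), np.float64(-0.024026871930465283)]
[0.0014,0.0161,-0.0014,-0.0005,0.0001,0.0004] rows>= 1 turn 0.0
```

```bash
python3 -m handwheel '[[[0,0.006,0,0,0,0],[0,0.011,-0.001,0,0,0],[0.001,0.016,-0.001,0,0,0],[0.001,0.016,-0.001,0,0,0],[0.001,0.016,-0.001,0,0,0]]]'
python3 -m handwheel '[[[0,0,0,0,0,0],[0,0,0,0,0,0],[0,0,0,0,0,0],[0,0,0,0,0,0]]]' 0.64
python3 -c "
from h import *
st();print(slot(-27,-4))"
```

```text
clock: 30.27
tool_pos: [0.5865, -0.0236, 0.0393]
eef_rot: [-0.613, 0.296, -0.267, 0.682]
contact_force: [-0.9, -0.5, -0.5]
opening: 0.714
clock: 30.6
tool_pos: [0.5871, -0.0236, 0.0396]
eef_rot: [-0.613, 0.295, -0.268, 0.682]
contact_force: [0.3, -0.2, -0.2]
opening: 0.823
30.6 [ 0.5871 -0.0236  0.0396] y [ 0.003  0.105 -0.995] yaw 42.8 F [ 0.3 -0.2 -0.2] open 0.823 q [ 0.44  1.05 -0.77  1.78  0.94  0.69 -0.07]
[np.float64(0.5865736650777043), np.float64(-0.024026871930465283)]
```

```bash
python3 -m handwheel '[[[0,-0.015,0,0,0,0],[0,-0.035,0,0,0,0],[0,-0.07,0,0,0,0],[0,-0.11,0,0,0,0],[0,-0.15,0,0,0,0],[0,-0.19,0,0,0,0],[0,-0.23,0,0,0,0],[0,-0.27,0,0,0,0],[0,-0.3,0,0,0,0],[0,-0.3,0,0,0,0],[0,-0.3,0,0,0,0],[0,-0.3,0,0,0,0]]]'
python3 -c "
from h import *
st();im=snapshot('wrist');cv2.imwrite('pics/w6.png',im[:,:,::-1]);a=[.4385,.3615];go([[.51,.15,.33,70],a+[.30,90],a+[.03,90]])"
```

```text
clock: 31.6
tool_pos: [0.5853, -0.0552, 0.3378]
eef_rot: [-0.614, 0.296, -0.267, 0.682]
contact_force: [0.7, -0.4, 0.1]
opening: 0.819
31.6 [ 0.5853 -0.0552  0.3378] y [ 0.002  0.104 -0.995] yaw 42.9 F [ 0.7 -0.4  0.1] open 0.819 q [ 0.62  0.71 -1.05  1.51  0.54  1.24  0.27]
[-0.1999,0.0283,0.0838,-0.0279,-0.1497,-0.0183] rows>= 6 turn 3.9
[-0.4002,0.0800,0.1730,-0.0313,-0.2607,-0.0135] rows>= 6 turn 6.6
[-0.3798,0.3486,0.1538,-0.0313,-0.2607,-0.0135] rows>= 7 turn 6.6
```

View pics/w6.png

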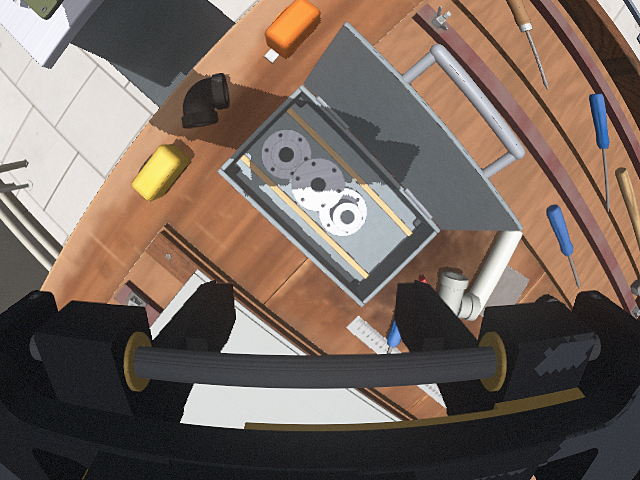

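```bash
python3 -c "
from h import *
P=at('wrist',[(286.5,154.5),(318,184),(347.5,215.5)],.052);a=np.radians(CY);M=np.array([[np.cos(a),-np.sin(a)],[np.sin(a),np.cos(a)]]);print(((P[:,:2]-CASE)@M*1e3).round(1))"
```

```text
[[-79.4  -1.7]
 [-28.7  -0.6]
 [ 23.4  -2.4]]
```

```bash
python3 -m handwheel '[[[-0.034,0.005,0.014,-0.005,-0.025,-0.003],[-0.067,0.01,0.028,-0.01,-0.05,-0.006],[-0.1,0.014,0.042,-0.015,-0.075,-0.009],[-0.133,0.019,0.056,-0.02,-0.1,-0.012],[-0.166,0.024,0.07,-0.025,-0.125,-0.015],[-0.2,0.028,0.084,-0.028,-0.15,-0.018],[-0.23,0.036,0.098,-0.028,-0.17,-0.018],[-0.265,0.045,0.113,-0.029,-0.19,-0.017],[-0.3,0.054,0.128,-0.03,-0.21,-0.016],[-0.335,0.063,0.143,-0.03,-0.23,-0.015],[-0.37,0.072,0.159,-0.031,-0.25,-0.014],[-0.4,0.08,0.173,-0.0313,-0.2607,-0.0135]]]' 1
python3 -m handwheel '[[[0,0,0,0,0,0],[0,0,0,0,0,0],[0,0,0,0,0,0],[0,0,0,0,0,0]]]' 1
python3 -c "
from h import *
st();a=[.4385,.3615];go([a+[.12,90],a+[.03,90]])"
```

```text
clock: 32.65
tool_pos: [0.4378, 0.3634, 0.2991]
eef_rot: [0.707, 0.001, -0.002, -0.707]
contact_force: [0.1, 0.9, -0.1]
opening: 0.998
clock: 32.98
tool_pos: [0.4408, 0.3598, 0.3]
eef_rot: [0.708, -0.0, 0.002, -0.707]
contact_force: [0.4, 1.1, 0.4]
opening: 1.0
32.98 [0.4408 0.3598 0.3   ] y [ 0.002 -0.002 -1.   ] yaw 89.8 F [0.4 1.1 0.4] open 1.0 q [-0.17  0.75 -1.13  1.63  0.71  1.23  0.12]
[-0.0026,0.1800,0.0019,0.0005,-0.0010,0.0006] rows>= 5 turn 0.0
[-0.0028,0.2700,0.0021,0.0005,-0.0010,0.0006] rows>= 3 turn 0.0
```

```bash
python3 -m handwheel '[[[0,0.03,0,0,0,0],[0,0.07,0,0,0,0],[0,0.11,0,0,0,0],[0,0.15,0,0,0,0],[0,0.18,0,0,0,0],[0,0.2,0,0,0,0],[0,0.22,0,0,0,0],[0,0.24,0,0,0,0],[0,0.255,0,0,0,0],[0,0.265,0,0,0,0],[0,0.27,0,0,0,0],[0,0.27,0,0,0,0]]]' 1
python3 -m handwheel '[[[0,0,0,0,0,0],[0,0,0,0,0,0],[0,0,0,0,0,0],[0,0,0,0,0,0],[0,0,0,0,0,0]]]' -1 35
python3 -c "
from h import *
st();p=r.get_state()['tool_pos'];a=slot(76,-5);go([[p[0],p[1],.33,None],[.51,.15,.33,70],a+[.33,52],a+[.17,52]])"
```

```text
clock: 33.98
tool_pos: [0.4409, 0.3606, 0.0301]
eef_rot: [0.707, -0.0, 0.001, -0.707]
contact_force: [-0.3, 0.1, -0.5]
opening: 1.0
clock: 34.4
tool_pos: [0.4409, 0.3624, 0.0316]
eef_rot: [-0.707, -0.001, -0.001, 0.708]
contact_force: [0.6, -0.7, 3.8]
opening: 0.713
34.4 [0.4409 0.3624 0.0316] y [ 0.003  0.002 -1.   ] yaw 90.0 F [ 0.6 -0.7  3.8] open 0.713 q [-0.3   1.08 -0.85  1.84  1.16  0.81 -0.22]
[0.0010,-0.2984,0.0005,0.0000,0.0000,0.0000] rows>= 8 turn 0.0
[0.0702,-0.2985,-0.2119,-0.0007,0.1109,0.0009] rows>= 6 turn 2.8
[0.2498,-0.2982,-0.3905,-0.0009,0.2109,0.0008] rows>= 7 turn 5.3
[0.2493,-0.1382,-0.3908,-0.0009,0.2109,0.0008] rows>= 4 turn 5.3
```

```bash
python3 -m handwheel '[[[0,-0.03,0,0,0,0],[0,-0.07,0,0,0,0],[0,-0.11,0,0,0,0],[0,-0.15,0,0,0,0],[0,-0.19,0,0,0,0],[0,-0.23,0,0,0,0],[0,-0.27,0,0,0,0],[0,-0.298,0,0,0,0],[0.012,-0.298,-0.036,0,0.018,0],[0.024,-0.298,-0.071,0,0.036,0],[0.036,-0.298,-0.106,0,0.055,0],[0.047,-0.298,-0.141,0,0.074,0]]]' -1 35
python3 -m handwheel '[[[0,0,0,0,0,0],[0,0,0,0,0,0]]]'
python3 -c "
from h import *
st();a=slot(77,-5);go([a+[.33,52],a+[.17,52]])"
```

```text
clock: 35.4
tool_pos: [0.4868, 0.2186, 0.3287]
eef_rot: [0.702, -0.082, 0.084, -0.702]
contact_force: [-0.1, 0.9, -1.8]
opening: 0.716
clock: 35.57
tool_pos: [0.4875, 0.2175, 0.3282]
eef_rot: [0.703, -0.083, 0.085, -0.701]
contact_force: [-0.1, 0.3, -0.7]
opening: 0.714
35.57 [0.4875 0.2175 0.3282] y [ 0.001 -0.002 -1.   ] yaw 76.4 F [-0.1  0.3 -0.7] open 0.714 q [ 0.13  0.66 -1.13  1.69  0.64  1.21  0.17]
[0.2553,-0.0011,-0.1915,0.0003,0.1353,0.0007] rows>= 8 turn 3.4
[0.2550,0.1589,-0.1912,0.0003,0.1353,0.0007] rows>= 4 turn 3.4
```

```bash
python3 -m handwheel '[[[0.03,0,-0.022,0,0.015,0],[0.06,0,-0.045,0,0.03,0],[0.092,0,-0.069,0,0.048,0],[0.124,0,-0.093,0,0.066,0],[0.156,0,-0.117,0,0.084,0],[0.188,0,-0.141,0,0.1,0],[0.22,0,-0.165,0,0.118,0],[0.245,0,-0.183,0,0.1353,0],[0.255,0,-0.1915,0,0.1353,0],[0.255,0,-0.1915,0,0.1353,0],[0.255,0.02,-0.1915,0,0.1353,0],[0.255,0.05,-0.1915,0,0.1353,0]]]'
python3 -m handwheel '[[[0,0.03,0,0,0,0],[0,0.06,0,0,0,0],[0,0.09,0,0,0,0],[0,0.11,0,0,0,0],[0,0.11,0,0,0,0],[0,0.11,0,0,0,0],[0,0.11,0,0,0,0]]]'
python3 -c "
from h import *
st();a=slot(77,-5);go([a+[.12,52,8],a+[.09,52,8]])"
```

```text
clock: 36.57
tool_pos: [0.6917, -0.0201, 0.282]
eef_rot: [-0.667, 0.225, -0.229, 0.672]
contact_force: [0.7, 0.5, -1.6]
opening: 0.716
clock: 37.15
tool_pos: [0.6916, -0.0222, 0.1711]
eef_rot: [-0.668, 0.227, -0.229, 0.671]
contact_force: [-0.0, -0.3, -1.4]
opening: 0.715
37.15 [ 0.6916 -0.0222  0.1711] y [ 0.004  0.003 -1.   ] yaw 52.4 F [-0.  -0.3 -1.4] open 0.715 q [ 0.37  0.99 -0.9   1.39  0.8   1.14  0.28]
[0.0030,0.0511,-0.0061,0.0336,0.0024,0.0279] rows>= 2 turn 1.1
[0.0030,0.0811,-0.0063,0.0336,0.0024,0.0279] rows>= 1 turn 1.1
```

```bash
python3 -m handwheel '[[[0.001,0.02,-0.002,0.017,0.001,0.014],[0.003,0.04,-0.004,0.0336,0.002,0.0279],[0.003,0.06,-0.006,0.0336,0.0024,0.0279],[0.003,0.081,-0.006,0.0336,0.0024,0.0279],[0.003,0.081,-0.006,0.0336,0.0024,0.0279],[0.003,0.081,-0.006,0.0336,0.0024,0.0279],[0.003,0.081,-0.006,0.0336,0.0024,0.0279],[0.003,0.081,-0.006,0.0336,0.0024,0.0279],[0.003,0.081,-0.006,0.0336,0.0024,0.0279]]]'
python3 -m handwheel '[[[0,0,0,0,0,0],[0,0,0,0,0,0]]]'
python3 -c "
from h import *
st();a=slot(77,-5);print(a);go([a+[.06,52,8],a+[.04,52,8]])"
```

```text
clock: 37.9
tool_pos: [0.691, -0.0303, 0.0904]
eef_rot: [-0.621, 0.246, -0.215, 0.713]
contact_force: [0.1, 0.6, -2.4]
opening: 0.713
clock: 38.07
tool_pos: [0.6902, -0.0309, 0.089]
eef_rot: [-0.621, 0.247, -0.214, 0.713]
contact_force: [0.7, 0.2, -2.0]
opening: 0.717
38.07 [ 0.6902 -0.0309  0.089 ] y [-0.001  0.137 -0.991] yaw 51.6 F [ 0.7  0.2 -2. ] open 0.717 q [ 0.45  1.12 -0.92  1.42  0.81  1.    0.33]
[np.float64(0.6904705072083263), np.float64(-0.02876461351107248)]
[0.0014,0.0290,-0.0013,0.0007,-0.0007,0.0002] rows>= 1 turn 0.0
[0.0031,0.0488,-0.0034,0.0007,-0.0007,0.0002] rows>= 1 turn 0.0
```

```bash
python3 -m handwheel '[[[0,0.01,0,0,0,0],[0.001,0.02,-0.001,0,0,0],[0.001,0.029,-0.001,0,0,0],[0.001,0.029,-0.001,0,0,0],[0.001,0.029,-0.001,0,0,0],[0.001,0.029,-0.001,0,0,0]]]'
python3 -c "
from h import *
st();a=slot(77,-5);print(a);go([a+[.0405,52,8]])"
```

```text
clock: 38.57
tool_pos: [0.69, -0.0282, 0.059]
eef_rot: [-0.621, 0.247, -0.214, 0.713]
contact_force: [-0.4, -0.7, -2.2]
opening: 0.715
38.57 [ 0.69   -0.0282  0.059 ] y [-0.002  0.138 -0.99 ] yaw 51.6 F [-0.4 -0.7 -2.2] open 0.715 q [ 0.44  1.15 -0.9   1.43  0.84  0.96  0.31]
[np.float64(0.6904705072083263), np.float64(-0.02876461351107248)]
[0.0023,0.0183,-0.0021,0.0008,-0.0008,-0.0003] rows>= 1 turn 0.0
```

```bash
python3 -m handwheel '[[[0.001,0.007,-0.001,0,0,0],[0.002,0.013,-0.002,0,0,0],[0.002,0.0183,-0.002,0,0,0],[0.002,0.0183,-0.002,0,0,0],[0.002,0.0183,-0.002,0,0,0]]]'
python3 -c "
from h import *
st()"
python3 -m handwheel '[[[0,0,0,0,0,0],[0,0,0,0,0,0],[0,0,0,0,0,0],[0,0,0,0,0,0]]]' 0.62
python3 -m handwheel '[[[0,-0.015,0,0,0,0],[0,-0.035,0,0,0,0],[0,-0.07,0,0,0,0],[0,-0.11,0,0,0,0],[0,-0.15,0,0,0,0],[0,-0.19,0,0,0,0],[0,-0.22,0,0,0,0],[0,-0.22,0,0,0,0],[0,-0.22,0,0,0,0],[0,-0.22,0,0,0,0],[0,-0.22,0,0,0,0],[0,-0.22,0,0,0,0]]]'
python3 -c "
from h import *
st();go([[.58,-.09,.31,40,0]])"
```

```text
clock: 38.98
tool_pos: [0.6903, -0.0288, 0.0403]
eef_rot: [-0.621, 0.247, -0.214, 0.712]
contact_force: [1.6, 0.1, -2.1]
opening: 0.715
38.98 [ 0.6903 -0.0288  0.0403] y [-0.002  0.137 -0.991] yaw 51.6 F [ 1.6  0.1 -2.1] open 0.715 q [ 0.44  1.18 -0.88  1.43  0.86  0.94  0.3 ]
clock: 39.32
tool_pos: [0.6904, -0.0283, 0.0412]
eef_rot: [-0.621, 0.247, -0.214, 0.713]
contact_force: [0.2, 0.9, -0.0]
opening: 0.808
clock: 40.32
tool_pos: [0.6899, -0.059, 0.257]
eef_rot: [-0.621, 0.248, -0.213, 0.712]
contact_force: [0.1, 1.2, 0.4]
opening: 0.808
40.32 [ 0.6899 -0.059   0.257 ] y [-0.005  0.137 -0.991] yaw 51.6 F [0.1 1.2 0.4] open 0.808 q [ 0.51  0.94 -1.02  1.27  0.66  1.28  0.46]
[-0.0722,-0.0562,-0.0865,-0.0304,0.0660,-0.0316] rows>= 4 turn 2.0
```

```bash
python3 -c "
from h import *
print(slot(0,147.5));go([[.64,.03,.36,88,0]])"
```

```text
[np.float64(0.6190020404578208), np.float64(0.12640467552619772)]
[-0.1027,-0.0895,0.0494,-0.0412,-0.2003,-0.0168] rows>= 4 turn 5.2
```

```bash
python3 -m handwheel '[[[-0.01,-0.03,0.005,-0.004,-0.02,-0.002],[-0.03,-0.055,0.015,-0.012,-0.06,-0.005],[-0.05,-0.0895,0.025,-0.02,-0.1,-0.008],[-0.07,-0.0895,0.034,-0.028,-0.135,-0.011],[-0.087,-0.0895,0.042,-0.035,-0.17,-0.014],[-0.1027,-0.0895,0.0494,-0.0412,-0.2003,-0.0168],[-0.1027,-0.0895,0.0494,-0.0412,-0.2003,-0.0168],[-0.1027,-0.0895,0.0494,-0.0412,-0.2003,-0.0168],[-0.1027,-0.0895,0.0494,-0.0412,-0.2003,-0.0168],[-0.1027,-0.0895,0.0494,-0.0412,-0.2003,-0.0168],[-0.1027,-0.0895,0.0494,-0.0412,-0.2003,-0.0168],[-0.1027,-0.0895,0.0494,-0.0412,-0.2003,-0.0168]]]' -0.2
python3 -m handwheel '[[[0,0,0,0,0,0],[0,0,0,0,0,0],[0,0,0,0,0,0]]]'
python3 -c "
from h import *
st();im=snapshot('wrist');cv2.imwrite('pics/w7.png',im[:,:,::-1])
print(proj('wrist',[slot(x,147.5)+[.208] for x in(-55,0,55)]).round(1))
print(proj('wrist',[slot(x,-3)+[.052] for x in(-79,-27,25,76)]).round(1))"
```

```text
clock: 41.32
tool_pos: [0.641, 0.0289, 0.3609]
eef_rot: [-0.707, 0.013, -0.014, 0.707]
contact_force: [-0.4, 0.1, 0.6]
opening: 0.401
clock: 41.57
tool_pos: [0.6407, 0.0299, 0.3614]
eef_rot: [-0.707, 0.012, -0.014, 0.707]
contact_force: [-0.8, -1.5, -0.2]
opening: 0.399
41.57 [0.6407 0.0299 0.3614] y [ 0.003  0.    -1.   ] yaw 87.9 F [-0.8 -1.5 -0.2] open 0.399 q [ 0.4   0.8  -1.16  1.31  0.72  1.47  0.84]
[[432.8 121.3]
 [429.7 186.8]
 [424.7 248.7]]
[[269.8 100. ]
 [270.3 142.3]
 [271.2 184.1]
 [272.4 223.6]]
```

View pics/w7.png

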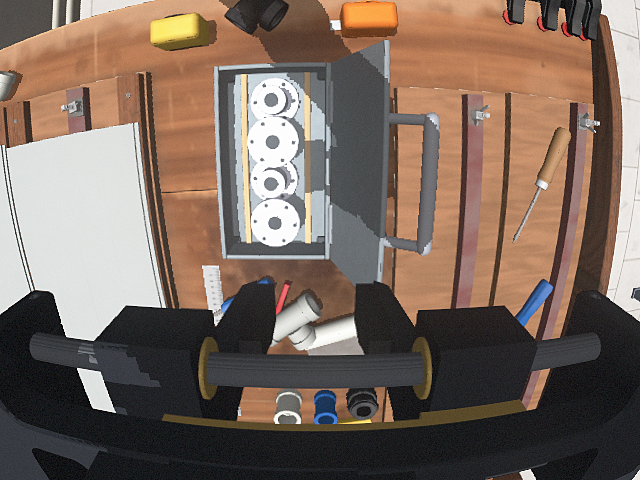

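```bash
python3 -c "
from h import *
a=slot(0,147.5);go([a+[.28,87.94],a+[.189,87.94]])"
```

```text
[-0.0254,0.0814,0.0955,-0.0001,0.0000,0.0009] rows>= 4 turn 0.0
[-0.0256,0.1724,0.0955,-0.0001,0.0000,0.0009] rows>= 3 turn 0.0
```

```bash
python3 -m handwheel '[[[-0.006,0.015,0.024,0,0,0],[-0.013,0.03,0.048,0,0,0],[-0.02,0.05,0.072,0,0,0],[-0.0255,0.065,0.0955,0,0,0],[-0.0255,0.08,0.0955,0,0,0],[-0.0255,0.08,0.0955,0,0,0],[-0.0255,0.08,0.0955,0,0,0],[-0.0255,0.08,0.0955,0,0,0],[-0.0255,0.08,0.0955,0,0,0]]]' -0.34
python3 -c "
from h import *
st();a=slot(0,147.5);print(a);go([a+[.189,87.94]])"
```

```text
clock: 42.37
tool_pos: [0.6197, 0.1258, 0.2825]
eef_rot: [-0.707, 0.012, -0.015, 0.707]
contact_force: [0.3, -1.5, -0.1]
opening: 0.332
42.37 [0.6197 0.1258 0.2825] y [ 0.005  0.001 -1.   ] yaw 87.8 F [ 0.3 -1.5 -0.1] open 0.332 q [ 0.25  0.85 -1.11  1.47  0.78  1.3   0.6 ]
[np.float64(0.6190020404578208), np.float64(0.12640467552619772)]
[-0.0011,0.0935,0.0005,-0.0003,-0.0006,0.0015] rows>= 3 turn 0.0
```

```bash
python3 -m handwheel '[[[0,0.02,0,0,0,0],[0,0.04,0,0,0,0],[0,0.06,0,0,0,0],[0,0.075,0,0,0,0],[0,0.085,0,0,0,0],[0,0.092,0,0,0,0],[0,0.092,0,0,0,0],[0,0.092,0,0,0,0],[0,0.092,0,0,0,0]]]' -0.34
python3 -m handwheel '[[[0,0,0,0,0,0],[0,0,0,0,0,0],[0,0,0,0,0,0],[0,0,0,0,0,0],[0,0,0,0,0,0]]]' -1 20
python3 -c "
from h import *
st();s=r.get_state();a=np.radians(CY);M=np.array([[np.cos(a),-np.sin(a)],[np.sin(a),np.cos(a)]])
c=(s['tool_pos'][:2]-CASE)@M*1e3;print('tcp in case',c,s['tool_pos'][2])
p=np.array(s['tool_pos']);off=None
def bar(t):return np.array([71-166*np.cos(t)+32*np.sin(t),57+166*np.sin(t)+32*np.cos(t)])
b0=bar(1.85);R0=R.from_quat(s['eef_rot']).as_matrix()
for t in np.arange(1.8,-.01,-.05):
  d=(bar(t)-b0)/1e3; w=np.array([-np.sin(a)*d[0],np.cos(a)*d[0],d[1]]);print(round(t,2),(R0.T@w).round(4).tolist())
"
```

```text
clock: 43.12
tool_pos: [0.6196, 0.127, 0.1905]
eef_rot: [-0.707, 0.011, -0.014, 0.707]
contact_force: [0.3, 0.9, 0.0]
opening: 0.328
clock: 43.53
tool_pos: [0.6193, 0.1263, 0.19]
eef_rot: [0.707, -0.011, 0.014, -0.707]
contact_force: [0.3, -1.0, 3.4]
opening: 0.145
43.53 [0.6193 0.1263 0.19  ] y [ 0.004 -0.    -1.   ] yaw 87.9 F [ 0.3 -1.   3.4] open 0.145 q [ 0.24  0.95 -1.05  1.57  0.89  1.15  0.52]
tcp in case [  0.34379807 147.40391793] 0.18995865529011266
1.8 [0.0, -0.0036, -0.0076]
1.75 [0.0, -0.0069, -0.0154]
1.7 [0.0, -0.0097, -0.0234]
1.65 [0.0, -0.0122, -0.0315]
1.6 [0.0001, -0.0142, -0.0397]
1.55 [0.0001, -0.0159, -0.048]
1.5 [0.0001, -0.0171, -0.0563]
1.45 [0.0001, -0.0179, -0.0647]
1.4 [0.0001, -0.0183, -0.0732]
1.35 [0.0001, -0.0182, -0.0816]
1.3 [0.0001, -0.0178, -0.0901]
1.25 [0.0001, -0.0169, -0.0985]
1.2 [0.0001, -0.0156, -0.1068]
1.15 [0.0, -0.0138, -0.1151]
1.1 [0.0, -0.0117, -0.1233]
1.05 [0.0, -0.0092, -0.1313]
1.0 [0.0, -0.0062, -0.1393]
0.95 [0.0, -0.0029, -0.147]
0.9 [-0.0, 0.0008, -0.1546]
0.85 [-0.0, 0.0049, -0.162]
0.8 [-0.0, 0.0094, -0.1692]
0.75 [-0.0001, 0.0142, -0.1762]
0.7 [-0.0001, 0.0193, -0.1829]
0.65 [-0.0001, 0.0248, -0.1893]
0.6 [-0.0001, 0.0306, -0.1954]
0.55 [-0.0002, 0.0367, -0.2013]
0.5 [-0.0002, 0.0431, -0.2068]
0.45 [-0.0002, 0.0497, -0.2121]
0.4 [-0.0002, 0.0566, -0.2169]
0.35 [-0.0003, 0.0638, -0.2215]
0.3 [-0.0003, 0.0711, -0.2256]
0.25 [-0.0003, 0.0787, -0.2294]
0.2 [-0.0003, 0.0864, -0.2328]
0.15 [-0.0004, 0.0943, -0.2359]
0.1 [-0.0004, 0.1023, -0.2385]
0.05 [-0.0004, 0.1105, -0.2407]
-0.0 [-0.0005, 0.1187, -0.2425]
```

```bash
python3 -m handwheel '[[[0,-0.0036,-0.0076,0,0,0],[0,-0.0069,-0.0154,0,0,0],[0,-0.0097,-0.0234,0,0,0],[0,-0.0122,-0.0315,0,0,0],[0,-0.0142,-0.0397,0,0,0],[0,-0.0159,-0.048,0,0,0],[0,-0.0171,-0.0563,0,0,0],[0,-0.0179,-0.0647,0,0,0],[0,-0.0183,-0.0732,0,0,0],[0,-0.0182,-0.0816,0,0,0],[0,-0.0178,-0.0901,0,0,0],[0,-0.0169,-0.0985,0,0,0]]]' -1 25
python3 -c "
from h import *
st()"
```

```text
clock: 44.53
tool_pos: [0.6153, 0.0276, 0.2062]
eef_rot: [-0.707, 0.012, -0.013, 0.707]
contact_force: [2.4, 2.2, -8.6]
opening: 0.14
44.53 [0.6153 0.0276 0.2062] y [ 0.003  0.001 -1.   ] yaw 88.0 F [ 2.4  2.2 -8.6] open 0.14 q [ 0.41  0.92 -1.08  1.61  0.87  1.16  0.66]
```

```bash
python3 -m handwheel '[[[0,0.0013,-0.0083,0,0,0],[0,0.0031,-0.0166,0,0,0],[0,0.0052,-0.0248,0,0,0],[0,0.0077,-0.0328,0,0,0],[0,0.0107,-0.0408,0,0,0],[0,0.014,-0.0485,0,0,0],[0,0.0177,-0.0561,0,0,0],[0,0.0218,-0.0635,0,0,0],[0,0.0263,-0.0707,0,0,0],[0,0.0311,-0.0777,0,0,0],[0,0.0362,-0.0844,0,0,0],[0,0.0417,-0.0908,0,0,0]]]' -1 25
python3 -c "
from h import *
st()"
```

```text
clock: 45.53
tool_pos: [0.6117, -0.0627, 0.1639]
eef_rot: [-0.707, 0.012, -0.013, 0.707]
contact_force: [-2.4, 4.3, -6.8]
opening: 0.139
45.53 [ 0.6117 -0.0627  0.1639] y [ 0.001  0.001 -1.   ] yaw 88.0 F [-2.4  4.3 -6.8] open 0.139 q [ 0.55  0.97 -1.06  1.65  0.94  1.11  0.76]
```

```bash
python3 -m handwheel '[[[0,0.0058,-0.0061,0,0,0],[0,0.0119,-0.012,0,0,0],[0,0.0183,-0.0175,0,0,0],[0,0.0249,-0.0228,0,0,0],[0,0.0318,-0.0276,0,0,0],[0,0.039,-0.0322,0,0,0],[0,0.0463,-0.0363,0,0,0],[0,0.0539,-0.0401,0,0,0],[0,0.0616,-0.0435,0,0,0],[0,0.0695,-0.0466,0,0,0],[0,0.0775,-0.0492,0,0,0],[0,0.0775,-0.0492,0,0,0]]]' -1 25
python3 -c "
from h import *
st()"
```

```text
clock: 46.53
tool_pos: [0.6099, -0.1111, 0.0855]
eef_rot: [-0.706, 0.012, -0.013, 0.708]
contact_force: [-1.7, 5.7, -4.4]
opening: 0.133
46.53 [ 0.6099 -0.1111  0.0855] y [ 0.001  0.003 -1.   ] yaw 88.0 F [-1.7  5.7 -4.4] open 0.133 q [ 0.6   1.08 -0.99  1.67  1.05  1.01  0.77]
```

```bash
python3 -m handwheel '[[[0,0.004,-0.0011,0,0,0],[0,0.0082,-0.0022,0,0,0],[0,0.0123,-0.0031,0,0,0],[0,0.0164,-0.004,0,0,0],[0,0.0172,-0.004,0,0,0],[0,0.018,-0.004,0,0,0],[0,0.018,-0.004,0,0,0],[0,0.018,-0.004,0,0,0],[0,0.018,-0.004,0,0,0]]]' -1 25
python3 -c "
from h import *
st()"
```

```text
clock: 47.28
tool_pos: [0.6098, -0.1154, 0.0688]
eef_rot: [-0.707, 0.012, -0.013, 0.707]
contact_force: [-3.5, 5.0, -4.8]
opening: 0.127
47.28 [ 0.6098 -0.1154  0.0688] y [ 0.001  0.001 -1.   ] yaw 88.0 F [-3.5  5.  -4.8] open 0.127 q [ 0.6   1.1  -0.98  1.68  1.08  0.99  0.76]
```

```bash
python3 -m handwheel '[[[0,0.002,0,0,0,0],[0,0.002,0,0,0,0],[0,0.002,0,0,0,0]]]'
python3 -c "
from h import *
st();im=snapshot('scene')[190:350,260:460];cv2.imwrite('pics/s2.png',cv2.resize(im[:,:,::-1],None,fx=4,fy=3.7))"
```

```text
clock: 47.53
tool_pos: [0.6098, -0.1158, 0.0668]
eef_rot: [-0.707, 0.012, -0.013, 0.707]
contact_force: [-4.1, 4.9, -3.4]
opening: 0.129
47.53 [ 0.6098 -0.1158  0.0668] y [ 0.001  0.    -1.   ] yaw 88.0 F [-4.1  4.9 -3.4] open 0.129 q [ 0.6   1.1  -0.97  1.68  1.08  0.99  0.76]
```

View pics/s2.png

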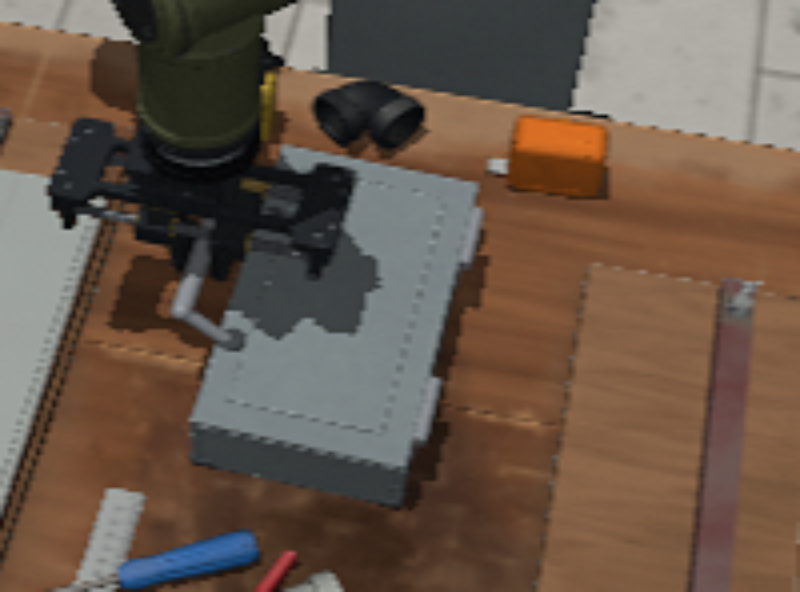

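```bash
python3 -m handwheel '[[[0,0,0,0,0,0],[0,0,0,0,0,0],[0,0,0,0,0,0],[0,0,0,0,0,0]]]' -1 8
python3 -m handwheel '[[[0,0,0,0,0,0],[0,0,0,0,0,0],[0,0,0,0,0,0],[0,0,0,0,0,0]]]' -1 3
python3 -c "
from h import *
st()"
```

```text
clock: 47.92
tool_pos: [0.6099, -0.1159, 0.0667]
eef_rot: [-0.707, 0.012, -0.013, 0.707]
contact_force: [-2.0, 4.7, -5.7]
opening: 0.133
clock: 48.25
tool_pos: [0.6099, -0.1159, 0.0667]
eef_rot: [-0.707, 0.012, -0.013, 0.707]
contact_force: [-3.1, 5.4, -5.1]
opening: 0.133
48.25 [ 0.6099 -0.1159  0.0667] y [ 0.001 -0.    -1.   ] yaw 88.0 F [-3.1  5.4 -5.1] open 0.133 q [ 0.6   1.1  -0.97  1.68  1.08  0.99  0.76]
```

```bash
python3 -m handwheel '[[[0,0.0015,0.001,0,0,0],[0,0.0025,0.002,0,0,0],[0,0.0025,0.002,0,0,0],[0,0.0025,0.002,0,0,0]]]' -1 3
python3 -c "
from h import *
st()
K=get_calibration('scene');P=[slot(x,y)+[z] for x,y,z in[(124,-71,.063),(124,71,.063),(124,-71,0),(-124,71,.063),(124,-71,.070)]]
print(((proj('scene',P,K)-[260,190])*[4,3.7]).round())"
```

```text
clock: 48.58
tool_pos: [0.6108, -0.1161, 0.0646]
eef_rot: [0.708, -0.012, 0.014, -0.706]
contact_force: [-3.2, -2.6, 0.4]
opening: 0.131
48.58 [ 0.6108 -0.1161  0.0646] y [ 0.002 -0.003 -1.   ] yaw 87.9 F [-3.2 -2.6  0.4] open 0.131 q [ 0.6   1.1  -0.97  1.68  1.08  0.99  0.75]
[[185. 420.]
 [403. 467.]
 [187. 463.]
 [476. 181.]
 [185. 416.]]
```

```bash
python3 -m handwheel '[[[0,0,0,0,0,0],[0,0,0,0,0,0],[0,0,0,0,0,0],[0,0,0,0,0,0]]]' -0.55
python3 -c "
from h import *
st()"
python3 -m handwheel '[[[0,-0.003,0,0,0,0],[0,-0.006,0,0,0,0],[0,-0.01,0,0,0,0],[0,-0.015,0,0,0,0],[0,-0.02,0,0,0,0],[0,-0.03,0,0,0,0],[0,-0.06,0,0,0,0],[0,-0.1,0,0,0,0],[0,-0.14,0,0,0,0],[0,-0.18,0,0,0,0],[0,-0.2,0,0,0,0],[0,-0.2,0,0,0,0]]]' -0.45
python3 -m handwheel '[[[0.02,-0.03,-0.03,0,0,0],[0.04,-0.03,-0.06,0,0,0],[0.05,-0.03,-0.09,0,0,0],[0.05,-0.03,-0.12,0,0,0],[0.05,-0.03,-0.12,0,0,0],[0.05,-0.03,-0.12,0,0,0],[0.05,-0.03,-0.12,0,0,0]]]'
python3 -c "
from h import *
st();im=snapshot('wrist');s=snapshot('scene')
a=cv2.resize(s[170:345,170:520],(640,320));cv2.imwrite('pics/fin.png',cv2.resize(np.vstack([a,im[:280]])[:,:,::-1],None,fx=1,fy=1))
K=get_calibration('wrist');print(proj('wrist',[slot(x,y)+[.063] for x,y in[(-124,-71),(124,-71),(124,71),(-124,71)]]+[slot(0,-95)+[.089]],K).round()+[0,320])"
```

```text
clock: 48.92
tool_pos: [0.6117, -0.1134, 0.0649]
eef_rot: [-0.707, 0.011, -0.014, 0.707]
contact_force: [0.4, -0.6, -0.5]
opening: 0.227
48.92 [ 0.6117 -0.1134  0.0649] y [ 0.005  0.001 -1.   ] yaw 88.0 F [ 0.4 -0.6 -0.5] open 0.227 q [ 0.6   1.11 -0.97  1.68  1.08  0.99  0.75]
clock: 49.92
tool_pos: [0.6128, -0.1123, 0.2712]
eef_rot: [-0.707, 0.008, -0.017, 0.707]
contact_force: [0.8, 0.3, -0.1]
opening: 0.276
clock: 50.5
tool_pos: [0.6555, -0.2346, 0.2941]
eef_rot: [-0.706, 0.011, -0.013, 0.708]
contact_force: [0.7, 0.9, -0.3]
opening: 0.272
50.5 [ 0.6555 -0.2346  0.2941] y [ 0.002  0.001 -1.   ] yaw 88.0 F [ 0.7  0.9 -0.3] open 0.272 q [ 0.73  0.93 -1.12  1.23  0.82  1.44  1.24]
[[451. 357.]
 [439. 583.]
 [541. 580.]
 [559. 378.]
 [435. 474.]]
```

View pics/fin.png

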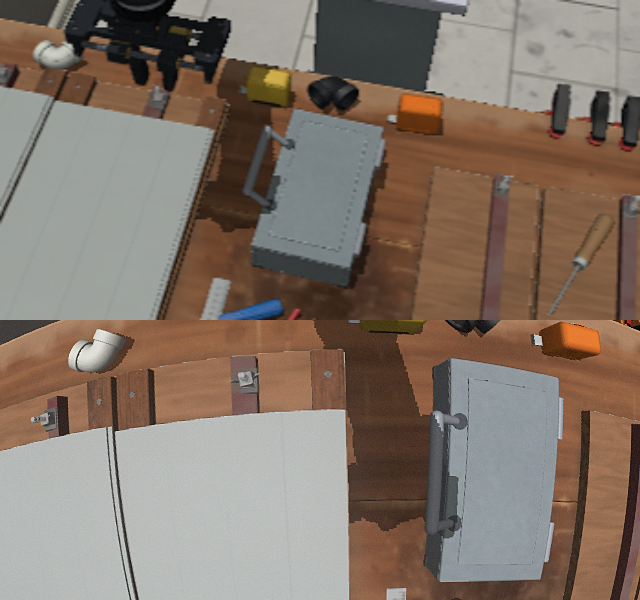

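```bash
python3 -c "
from plant import job
print(job.finish_job())"
```

```text
the job is handed in; nothing more can be done
None
```

The job is done and handed in at about 50.5 s on the robot's clock.

1. **Tape measure:** I took the yellow tape out first and stood it on the bench in front of the case. The orange look-alike stayed where it was.
2. **Flanges:** All four flanges are in the case in one row. In order along x they are up, down, up, down.
3. **Lid:** I gripped the lid by its bar and led it shut at about 0.6 rad/s. I let go only once the bar's weight had left the tool, with the force near 0 N.

**Last checks**
- **Row:** I measured three of the four flanges at x ≈ -79, -29 and +23 mm, so neighbours stand about 51 and 52 mm apart. The first is near the 50 mm limit. I set the fourth down at about +76 mm. In the picture taken before shutting the lid, all four looked flat and were between the strips.
- **Correction:** The second placed hub-up flange measured about 101.5 mm from the first, so I moved it about 3 mm along the row.
- **Lid and bench:** In the final pictures the lid corners match the shut position within a few pixels. The tape is upright, and the two elbows and the orange look-alike are where they were.
- **Disagreement:** Near the end the tool was about 5 mm lower than predicted and still carried a few newtons. The bar had probably slid a little in the pads. I eased the grip to 3 N and lowered another 2 mm until the force was gone.
- **Knocked flange:** Both hub-up flanges were where I first measured them when I picked them up, so I saw no knock.

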